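# Fit the basket hanger to the lift and test-lift it

## Task

Hook the loose steel hanger into the slot of the basket lift and press it down until it clicks fully home. Then tilt the jog stick all the way in the direction its chevron points, so that the lift rises with the hanger on it, hold it there for about two seconds, and let the stick come back upright so that the lift is down again. Leave the other things on the table where they are.

Things in the scene. Friction and masses are not known exactly. Their poses are not given: they have to be found in the camera images.
- hanger: Loose hanger of bare steel, about 0.35 kg, 200 mm long, standing upright on the table as it will hang. Origin: on its underside, below the middle of its blade; +x points to its hook, z up. Blade (grip it here, from above): a vertical bar 12 mm thick (y), x -70..+87 mm, z 35..73 mm.
- hanger_hook (a point): Point on the hook-side face of the hanger's heel plate, mid-width, at the neck's underside (hanger frame x 95, y 0, z 55 mm), axes as the hanger; it meets seat when home. Heel plate: 8 mm thick, 50 mm wide, z 0..80 mm. Beyond the face a neck 10 mm wide (z 55..67 mm) carries a downward stud.
- hanger_stud (a point): Lower tip of the hanger's round downward stud, 17 mm beyond the heel face (hanger frame x 112, z 31 mm). The stud reaches z 31..67 mm, tapers from 5 mm at the tip to 13 mm at its thickest; the gap between it and the heel face is 10.5 mm, its far side 24 mm beyond the face.
- hanger_pad (a point): Middle of the flat press pad on top of the heel plate, 34 (x) x 50 (y) mm (hanger frame x 78, y 0, z 80 mm): press down here to lock the hanger.
- hanger_bar (a point): Middle of the cross bar at the hanger's other end (hanger frame x -69, z 6 mm): 96 mm wide (y), 12 mm thick, with two upright pins 34 mm tall at its ends.
- seat (a point): Middle of the lower edge of the slot in the lift's carriage, on its front face, 160 mm above the table when down. +x points into the slot, z up. Front plate: 8 mm thick, 80 mm wide, from 60 mm below to 68 mm above this point. Slot: 20 mm wide (y), 50 mm tall, upward from this point.
- slot_mid (a point): Middle of the slot's mouth, 25 mm above seat. To hook: raise the hanger 29 mm above home, so that the stud is centred in the slot's height, push it in along +x until the heel plate meets the front face, then lower it. Sprung rollers behind the plate stop it 8 to 12 mm above home, where it hangs by itself; 5 to 20 N down on the pad pushes the stud past them to home.
- post: The basket lift, fixed to the table: an aluminium column (64 mm wide, 246 mm tall, 42 to 92 mm behind the front face) on a steel foot plate 170 x 130 x 14 mm that reaches 50 mm in front of the face. Origin on the table straight below seat; +x as there. The carriage with the slot slides on its front.
- lift (a joint): Height of the lift's carriage above its lowest position, m: 0 down, 0.025 fully up. It follows the stick, 0.06 m per rad of tilt towards the chevron, and comes down when the stick is let go.
- jogbox: The jog control: a dark grey box 130 (x) x 120 (y) x 55 mm, fixed to the table, with a black stick upright in its middle. Origin under its centre. A raised steel chevron on top, on the +x side of the stick, points along the box's +x: the direction to tilt.
- stick_grip (a point): Middle of the stick's round grip, on its axis, 75 mm above the pivot (130 mm above the table when upright). Its z runs along the stick. The grip reaches from 40 to 100 mm above the pivot, 22 mm across at its foot, 32 mm at its thickest (90 mm above the pivot), black plastic. The pivot lies on the box's axis, 55 mm above the table.
- stick (a joint): Tilt of the stick towards the chevron (box +x), rad: 0 upright, stop at +0.42; it cannot tilt the opposite way, the lift being down. A spring of 0.9 N m/rad brings it back (with the hanger's weight about 8 N at the grip at the stop).
- stick_side (a joint): Tilt of the stick sideways (box +y), rad: 0 upright, stops at -0.42 and +0.42, same spring.
- bowl: Bystander: steel bowl 100 mm wide, 45 mm tall; origin under its centre, z up.
- squeeze: Bystander: yellow squeeze bottle 64 mm wide, 190 mm tall; origin under its centre, z up.
- spice_jar: Bystander: clear jar with a red cap, 76 mm wide, 100 mm tall; origin under its centre, z up.
- steel_cup: Bystander: steel cup 84 mm wide, 100 mm tall; origin under its centre, z up.
- spatula: Bystander: spatula lying on the white cutting board far on the right; z up.
There are look-alikes about, which are no part of the job. Leave any yellow look-alike of the post alone.

How it is judged (in metres and radians):
On the way, in this order (a step that is already met when the one before it is completed fails the run):
1. the hanger is hooked in the slot and pressed fully home (x of hanger_hook in the frame of seat between -0.008 and 0.008 m and y of hanger_hook in the frame of seat between -0.007 and 0.007 m and z of hanger_hook in the frame of seat between -0.005 and 0.004 m and angle between the x axis of hanger and the x axis of seat, either way round below 0.15 rad), for 0.2 s.
2. the stick is held at the end of its tilt towards the chevron for one second, the lift up with the hanger home on it (all of step 1 and value of joint stick above 0.3 rad and value of joint stick_side between -0.15 and 0.15 rad and value of joint lift above 0.015 m), for 1 s.
At the end, for the whole second after the job is handed in: The hanger hangs in the slot, pressed home and at rest: hanger_hook within 4 mm above (5 mm below) the seat in height, 7 mm sideways and 8 mm in depth, and in line with the slot within 0.15 rad; stick upright again within 0.06 rad both ways; lift down within 4 mm (all of step 1 and value of joint stick between -0.06 and 0.06 rad and value of joint stick_side between -0.06 and 0.06 rad and value of joint lift below 0.004 m and linear speed of hanger below 0.02 m/s); the robot touches nothing.
It fails at once if a bystander is pushed more than 30 mm or knocked over (distance of any of bowl, squeeze, spice_jar, steel_cup, spatula from where it was at the start of the episode above 0.03 m or angle between any of bowl, squeeze, spice_jar, steel_cup, spatula's own z axis and vertical above 0.5 rad).
It also fails if it takes over 72 s, if anything falls off the work surface, if the arm or the gripper's body presses on something with over 40 N, if the wrist force passes 120 N, or if a joint passes its speed limit or range.

## Robot

A 6-joint arm with a two-finger parallel gripper is mounted at the origin on the work surface. World frame = base frame: x ahead of the robot, y to its left, z up, the work surface at z = 0. Lengths are in mm, angles in rad, forces in N, time in s.
With the tool pointing down it reaches from about 350 to 975 mm from the base axis. Payload 4.9 kg.
Tool frame: the origin (TCP) lies between the finger pads; the fingertips stand 11 mm ahead of it and the grasp point (between the pads) lies 8 mm behind it (env.nose_length is the distance from the TCP to the fingertips, in mm); z points along the fingers, y is the line along which they close (so a half turn about z gives the same grasp; the last joint's range is limited). The gripper opens to 85 mm and grips with 20 to 120 N. Pads are 22 mm wide; open, the fingers measure 114 mm over their backs; the gripper's body (76 mm by 85 mm) begins 54 mm behind the grasp point. The pads swing forward as they close: fully open they stand 13 mm farther back than shut.
Start: joints at [0.987, 0.053, 1.613, -0, 1.476, -0.119], TCP at [280.14, 558.68, 212.504] pointing down, gripper open.
Joint ranges: [-3.01, 3.01], [-1.01, 2.22], [0.06, 2.58], [-1.02, 4.17], [0.09, 2.62], [-3.14, 3.14]. Speed limits (rad/s): [2.57, 2.57, 3.14, 3.14, 3.14, 3.14].

## Interface

Orientations are given as a unit quaternion [w, x, y, z].
In Python, from station import env, read_camera, camera_params gives the robot as it stands.
- The arm moves only by the tool play_rows, never from a script. Its argument "steps" is a list of rows, each an object of numbers: "dx", "dy", "dz": the shift along the tool's x, y, z in mm; "rx", "ry", "rz": the turn, a rotation vector about the tool's x, y, z in degrees. A call has exactly 10 rows; each row is the pose to reach, as a shift and turn from the pose commanded when the call began, along the tool's axes at that moment; what a row does not reach only later rows make up. A row lasts 1/10 s, in which the tool goes at most 50 mm and 8.59 degrees, less where a joint would pass 70% of its speed; a pose out of reach is approached as far as the arm can. A call with a gripper value outside its range is refused whole. "claw" is the opening, from 0 (shut) to 1 (fully open), set as the call begins (left out, the last holds). The fingers move at their own pace and stop on an object; "force" is the grip in N (left out, the last holds). Time passes only in rows, so rows that repeat a pose let the fingers close, or fill a call up. It gives the time, the measured TCP pose, the force, the opening and the grip force at its end, in the units of the state.
- env.get_obs(): the state, without advancing time (a new reading comes with each control period).
- read_camera(name): name is "scene" or "top" or "wrist"; returns the picture (420x560x3 uint8, red, green, blue); there is no depth.
- camera_params(name): a dict with "fovy" (degrees; the focal length in pixels is half the picture's height over the tangent of half this angle, whatever the lens; pixels are square), "cx", "cy" (the principal point, pixels), "k1" (the pictures are not rectified: a ray, as slopes to the right and down, at radius r is drawn at 1 + k1 r^2 times it, then the intrinsics apply), "rvec" (rotation vector, rad) and "tvec" (3), from world to camera coordinates, as OpenCV has them. Camera axes: x right, y down, z forward; pixel columns grow to the right and rows downward; lengths in mm; the calibration is good to about 2 mm. A picture is of the moment at which its call begins: read the wrist's pose just before it. camera_params takes no time and is no camera call; for the wrist camera it gives the pose at the moment of the call.
- env.hand_in(): hands the job in; it is judged then, once.
The state is a dict: "time": time; "qpos": joint angles; "qd": joint speeds; "tau": joint torques, N m; "position": TCP position; "ee_rot": TCP orientation; "contact_force": force on the tool from outside, world axes, zero at the start; "moment": the same for the moment, N m; "opening": finger opening in mm; "gripper_force": force on a finger pad.
Only numpy, scipy, OpenCV 4.12 (cv2) and the standard library are available. Lean on these libraries where they do the work, as an engineer would, in place of code of your own. Each camera call takes 0.05 s, during which the arm holds its last target. There are 200 camera calls.

## Working session

There is one attempt and no reset: what is moved stays moved. The work goes in short steps, Python scripts to look and compute and a tool call to move; the robot and the scene stay as the last step left them, time stands still between calls to the robot, and variables do not carry over. Pictures are saved under pics/ and viewed, at most 10 in all, crops included, and the job is handed in when it is done.

Besides the shell and the picture viewer there is one more tool, called after "Call:" by a JSON object that holds its "method" and its "body". play_rows: Moves the arm, as the interface text tells. Its arguments: {"type":"object","properties":{"steps":{"type":"array"},"claw":{"type":"number"},"force":{"type":"number"}},"required":["steps"]}

```bash
ls; mkdir -p pics
cat > h.py <<'E'
import numpy as np, cv2
from scipy.spatial.transform import Rotation as R
from station import env, read_camera, camera_params
def cam(p):
    f=210/np.tan(np.radians(p['fovy'])/2); M=R.from_rotvec(np.ravel(p['rvec'])).as_matrix(); t=np.ravel(p['tvec'])
    return f,M,t
def ray(p,u,v):
    f,M,t=cam(p); K=np.array([[f,0,p['cx']],[0,f,p['cy']],[0,0,1]])
    x=cv2.undistortPoints(np.array([[[u,v]]],float),K,np.array([p['k1'],0,0,0,0.]))[0,0] if 0 else None
    d=np.array([(u-p['cx'])/f,(v-p['cy'])/f]); s=d.copy()
    for _ in range(30): s=d/(1+p['k1']*(s@s))
    return -M.T@t, M.T@np.array([s[0],s[1],1])
def onz(p,u,v,z):
    o,d=ray(p,u,v); return o+d*(z-o[2])/d[2]
def proj(p,X):
    f,M,t=cam(p); c=M@np.array(X,float)+t; s=c[:2]/c[2]; s=s*(1+p['k1']*(s@s)); return s*f+[p['cx'],p['cy']]
def tri(p1,a,p2,b):
    o1,d1=ray(p1,*a);o2,d2=ray(p2,*b)
    k=np.linalg.lstsq(np.array([d1,-d2]).T,o2-o1,rcond=None)[0]
    A,B=o1+k[0]*d1,o2+k[1]*d2; return (A+B)/2,np.linalg.norm(A-B)
def save(n,im,s=1): cv2.imwrite('pics/'+n,cv2.resize(im[:,:,::-1],None,fx=s,fy=s,interpolation=cv2.INTER_CUBIC))
E
python3 - <<'E'
from h import *
import pickle
ims={}
for n in('scene','top','wrist'):
    p=camera_params(n); im=read_camera(n); ims[n]=(im,p); print(n,p); 
pickle.dump(ims,open('i0.pkl','wb'))
for n in('scene','top'): save(n+'0.png',ims[n][0],1.42)
print(env.get_obs())
E
```

```text
pics
scene {'fovy': 45.38635811929464, 'cx': 274.0956548775799, 'cy': 212.4047090828426, 'k1': -0.012594742418849956, 'rvec': array([ 1.55482264,  2.06608461, -0.79583533]), 'tvec': array([ 246.54820826, -232.15313952, 1819.78470309])}
top {'fovy': 55.445293305870514, 'cx': 280.2439138268672, 'cy': 212.96382076292826, 'k1': -0.04626733415192395, 'rvec': array([ 2.09866967, -2.13743711,  0.17619127]), 'tvec': array([ -88.99808621,  491.57378308, 1435.52929741])}
wrist {'fovy': 71.80298609122968, 'cx': 280.15756533761936, 'cy': 208.58527594354578, 'k1': -0.002583477595003422, 'rvec': array([-2.46007063, -1.51713881, -0.21563591]), 'tvec': array([-623.36585332,  -35.89495023,  378.2632487 ])}
{'time': 0.15, 'qpos': array([ 9.87014839e-01,  5.32366778e-02,  1.61399741e+00,  2.01682661e-05,
        1.47597454e+00, -1.19025623e-01]), 'qd': array([-0.00080459, -0.00506619, -0.00389615,  0.00047844,  0.00082315,
       -0.00175521]), 'tau': array([ 1.03441853e-03, -3.94239485e+01, -3.70721841e+01, -3.86639329e-05,
        4.60725671e-03, -2.63625913e-05]), 'position': array([279.8495238 , 558.26830504, 211.51470075]), 'ee_rot': array([-2.87545869e-04,  2.30293052e-01,  9.73120988e-01, -7.55153980e-04]), 'contact_force': array([-0.13253984, -0.59612387,  0.29017059]), 'moment': array([ 0.02579928,  0.00349098, -0.03165116]), 'gripper_force': 0.0, 'opening': 85.52579343959445}
```

View pics/scene0.png

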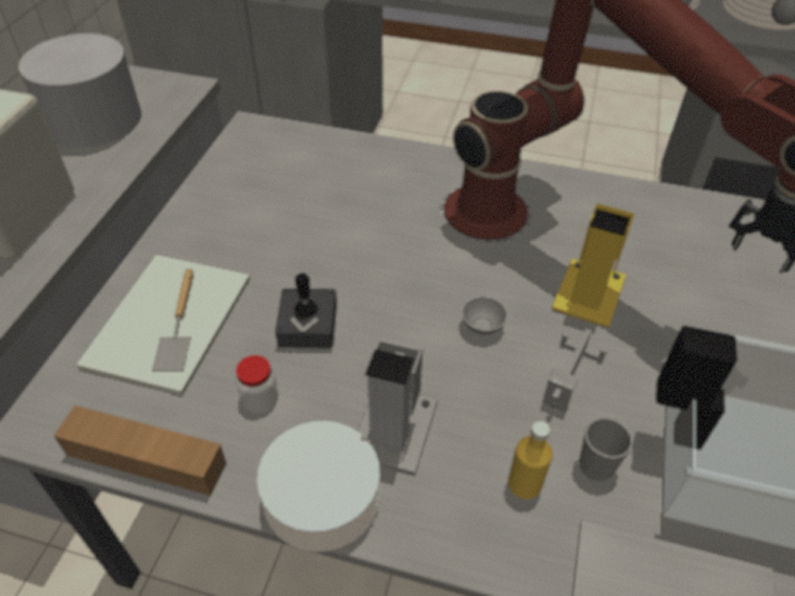

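View pics/top0.png

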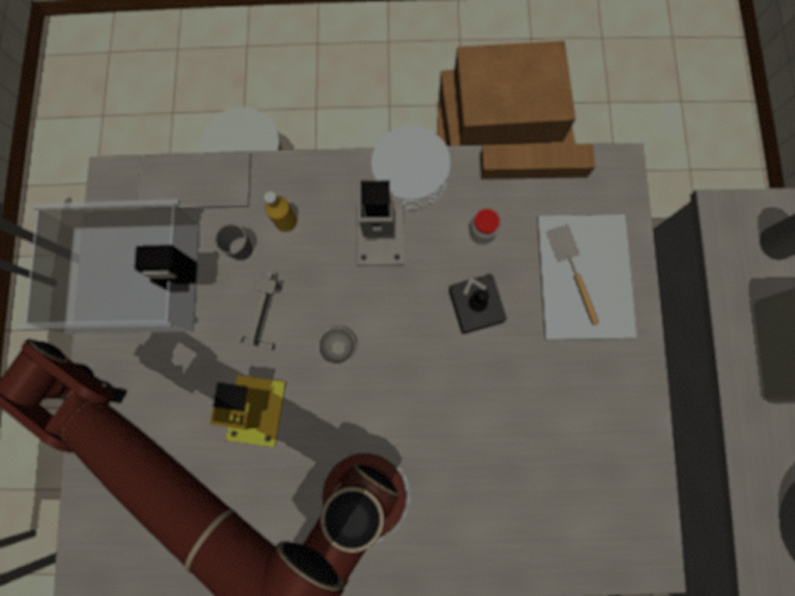

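The scene view shows the hanger at (562,370), lift at (395,400), jog box at (305,318) and the yellow look-alike at (595,265). In the top view the hanger runs from bar (258,343) to heel (272,280), the lift foot's front edge is at (357..404,265), and the jog box is at (477,303) with its chevron pointing up.

Run:
```python
from h import *
import pickle
ims=pickle.load(open('i0.pkl','rb')); p=ims['top'][1]
s=1.4286*560/ (560*1.42/1.42)
s=1.42
for n,u,v,z in [('bar',258,343,6),('heel',272,283,80),('stud',275,274,60),('footL',357,265,14),('footR',404,264,14),('platetopL',361,232,228),('platetopR',395,232,228),('boltL',364,257,14),('boltR',397,257,14),('box1',449,288,55),('box2',492,276,55),('box3',506,318,55),('box4',463,331,55),('ball',478,298,145),('chev',473,284,58),('bowl',338,344,30),('squeeze',270,197,190),('cup',234,240,80),('jar',487,220,100),('bin edge',197,325,0),('binR',180,205,100),('yellow',230,395,246)]:
    print(n,onz(p,u/s,v/s,z).round(0))
pw=ims['wrist'][1]; f,M,t=cam(pw)
print('wrist cam pos',-M.T@t, M.round(2))
```

```text
bar [395. 277.   6.]
heel [541. 225.  80.]
stud [569. 223.  60.]
footL [600.  11.  14.]
footR [ 600. -116.   14.]
platetopL [625. -17. 228.]
platetopR [623. -97. 228.]
boltL [622.  -8.  14.]
boltR [620. -97.  14.]
box1 [ 523. -231.   55.]
box2 [ 553. -344.   55.]
box3 [ 442. -375.   55.]
box4 [ 410. -263.   55.]
ball [ 478. -294.  145.]
chev [ 532. -294.   58.]
bowl [385.  60.  30.]
squeeze [732. 209. 190.]
cup [658. 329.  80.]
jar [ 691. -332.  100.]
bin edge [447. 446.   0.]
binR [752. 470. 100.]
yellow [253. 272. 246.]
wrist cam pos [215.99495696 589.80918467 372.0588987 ] [[ 0.45  0.89 -0.  ]
 [ 0.86 -0.43  0.28]
 [ 0.25 -0.13 -0.96]]
```

Call:
{"method": "play_rows", "body": {"steps": [{"dx": -16,"dy": -10,"rz": -0.4},{"dx": -54,"dy": -32,"rz": -1.2},{"dx": -100,"dy": -61,"rz": -2.2},{"dx": -145,"dy": -88,"rz": -3.3},{"dx": -190,"dy": -115,"rz": -4.3},{"dx": -236,"dy": -142,"rz": -5.3},{"dx": -275,"dy": -166,"rz": -6.2},{"dx": -302,"dy": -182,"rz": -6.8},{"dx": -315,"dy": -190,"rz": -7},{"dx": -315,"dy": -190,"rz": -7}], "claw": 1, "force": 80}}

```text
invalid input
```

Run:
```python
from h import *
import pickle
o=env.get_obs(); p=camera_params('wrist'); im=read_camera('wrist'); pickle.dump((o,im,p),open('w1.pkl','wb')); save('w1.png',im,1.42)
print(o['time'],o['position'],o['ee_rot'],o['contact_force'])
```

```text
0.15 [279.8495238  558.26830504 211.51470075] [-2.87545869e-04  2.30293052e-01  9.73120988e-01 -7.55153980e-04] [-0.13253984 -0.59612387  0.29017059]
```

View pics/w1.png

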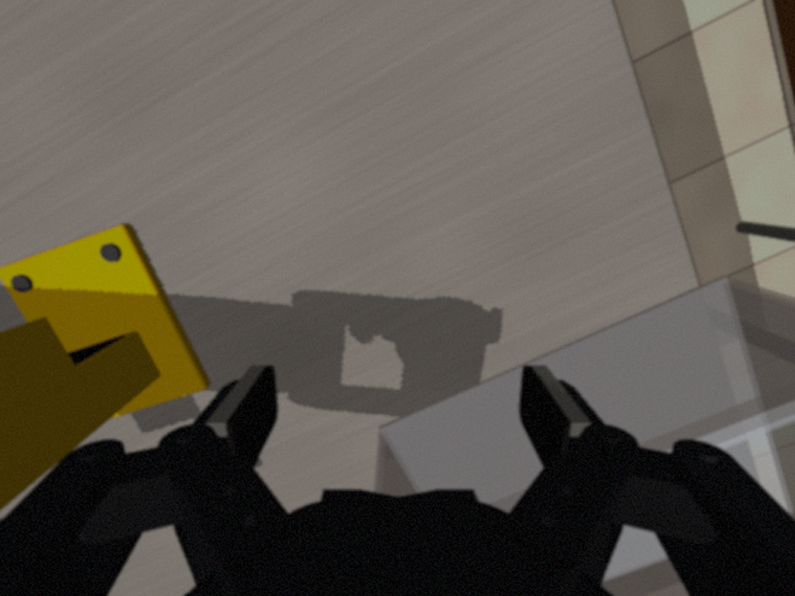

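The wrist picture, taken before any movement, shows the yellow look-alike at the left and the bin at the lower right, with the fingers in the lower third. So the camera mostly sees the tool's +x side. The move was refused, so I'll retry with every key given.

Call:
{"method": "play_rows", "body": {"steps": [{"dx": -18,"dy": -9,"dz": 0,"rx": 0,"ry": 0,"rz": -0.4},{"dx": -62,"dy": -31,"dz": 0,"rx": 0,"ry": 0,"rz": -1.2},{"dx": -107,"dy": -54,"dz": 0,"rx": 0,"ry": 0,"rz": -2.2},{"dx": -151,"dy": -76,"dz": 0,"rx": 0,"ry": 0,"rz": -3.3},{"dx": -195,"dy": -98,"dz": 0,"rx": 0,"ry": 0,"rz": -4.3},{"dx": -239,"dy": -120,"dz": 0,"rx": 0,"ry": 0,"rz": -5.3},{"dx": -283,"dy": -143,"dz": 0,"rx": 0,"ry": 0,"rz": -6.2},{"dx": -325,"dy": -164,"dz": 0,"rx": 0,"ry": 0,"rz": -6.8},{"dx": -355,"dy": -179,"dz": 0,"rx": 0,"ry": 0,"rz": -7},{"dx": -365,"dy": -184,"dz": 0,"rx": 0,"ry": 0,"rz": -7}], "claw": 1, "force": 80}}

```text
time: 1.2
position: [525.4, 227.9, 212.3]
ee_rot: [0.0, 0.172, 0.985, -0.0]
contact_force: [1.1, 0.8, 0.9]
opening: 85.4
gripper_force: 0.0
```

```bash
cat > snap.py <<'E'
from h import *
import pickle,sys
n=sys.argv[1]; c=sys.argv[2] if len(sys.argv)>2 else 'wrist'
o=env.get_obs(); p=camera_params(c); im=read_camera(c); pickle.dump((o,im,p),open(n+'.pkl','wb')); save(n+'.png',im,1.42)
print(o['time'],o['position'].round(2),o['ee_rot'].round(4),o['contact_force'].round(1),o['opening'])
E
python3 snap.py w2
```

```text
1.2 [525.39 227.89 212.27] [ 0.000e+00  1.723e-01  9.850e-01 -3.000e-04] [1.1 0.8 0.9] 85.42838965015393
```

View pics/w2.png

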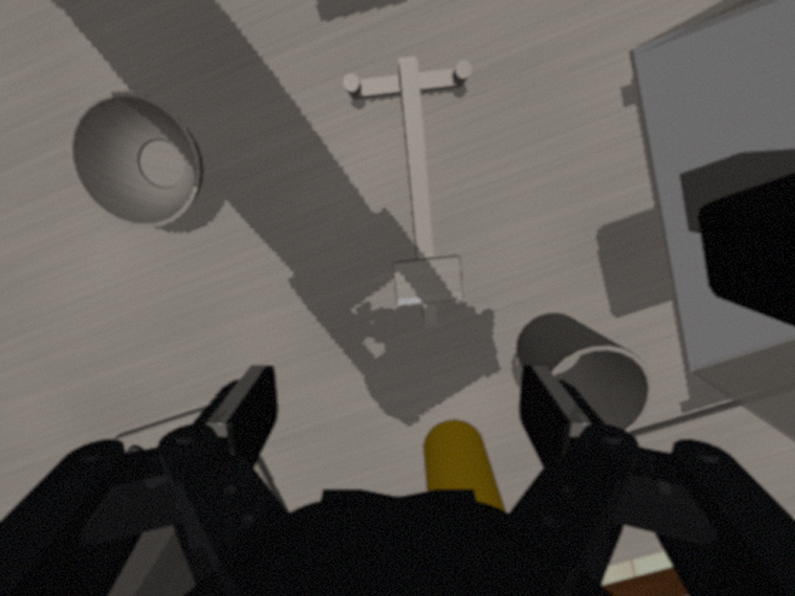

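The wrist view shows the hanger clearly: blade tail at (408,58), blade meeting the pad at (423,257), and pad corners at (393,263), (461,256), (464,301) and (398,305). The bar's pins are at (351,82) and (462,70), with the bowl on the left, the cup at (580,370) and the bottle at (455,430).

Run:
```python
from h import *
import pickle
o,im,p=pickle.load(open('w2.pkl','rb'));s=1.42
g=im.astype(float).mean(2)
a=[onz(p,u/s,v/s,73)[:2] for u,v in[(408,58),(423,257)]]
c=[onz(p,u/s,v/s,80)[:2] for u,v in[(393,263),(461,256),(464,301),(398,305)]]
pn=[onz(p,u/s,v/s,44)[:2] for u,v in[(351,82),(462,70)]]
print(a,c,pn)
# blade edges along rows
pts=[]
for r in list(range(60,150,6)):
    uc=(408+(r*s-58)*15/199)/s
    seg=g[r,int(uc)-14:int(uc)+15]; d=np.diff(seg)
    i,j=np.argmax(d[:15]),14+np.argmin(d[14:]); print(r,round(uc,1),int(uc)-14+i+.5,int(uc)-14+j+.5, onz(p,int(uc)-14+(i+j)/2+.5,r,73)[:2].round(1))
h=a[1]-a[0]; print('blade ang',np.degrees(np.arctan2(h[1],h[0])),np.linalg.norm(h))
h=pn[1]-pn[0]; print('pin ang',np.degrees(np.arctan2(h[1],h[0]))-90, np.linalg.norm(h), (pn[0]+pn[1])/2)
print('pad c',np.mean(c,0))
t=R.from_quat(np.r_[o['ee_rot'][1:],o['ee_rot'][0]]).as_matrix(); print(t.round(3))
```

```text
[array([391.51847817, 282.58594032]), array([518.77219596, 249.24884777])] [array([514.12915615, 227.45204181]), array([525.9825418 , 275.28432701]), array([559.12037576, 267.2147428 ]), array([545.34781212, 220.00217107])] [array([385.64101767, 241.70002677]), array([405.50226448, 319.43627025])]
60 288.8 282.5 293.5 [406.8 277.8]
66 289.2 282.5 295.5 [412. 277.]
72 289.7 283.5 295.5 [417.  275.7]
78 290.1 284.5 296.5 [422.3 274.9]
84 290.6 284.5 298.5 [427.6 274. ]
90 291.0 285.5 296.5 [432.5 271.8]
96 291.5 285.5 298.5 [437.9 270.9]
102 291.9 286.5 295.5 [442.8 268.2]
108 292.4 287.5 299.5 [448.8 268.7]
114 292.8 287.5 300.5 [454.3 267.3]
120 293.3 288.5 301.5 [459.9 266.4]
126 293.7 288.5 300.5 [465.2 264.1]
132 294.2 289.5 301.5 [471.  263.1]
138 294.6 290.5 301.5 [476.6 261.7]
144 295.1 290.5 302.5 [482.4 260.2]
blade ang -14.680074751826837 131.54797767797956
pin ang -14.332195989898239 80.23336385339978 [395.57164108 280.56814851]
pad c [536.14497146 247.48832067]
[[-0.941  0.34  -0.   ]
 [ 0.34   0.941 -0.001]
 [-0.    -0.001 -1.   ]]
```

Call:
{"method": "play_rows", "body": {"steps": [{"dx": 10,"dy": 3,"dz": 5,"rx": 0,"ry": 0,"rz": -1},{"dx": 28,"dy": 8,"dz": 15,"rx": 0,"ry": 0,"rz": -2.8},{"dx": 45,"dy": 13,"dz": 30,"rx": 0,"ry": 0,"rz": -4.6},{"dx": 54,"dy": 16,"dz": 52,"rx": 0,"ry": 0,"rz": -5.5},{"dx": 54,"dy": 16,"dz": 80,"rx": 0,"ry": 0,"rz": -5.5},{"dx": 54,"dy": 16,"dz": 108,"rx": 0,"ry": 0,"rz": -5.5},{"dx": 54,"dy": 16,"dz": 134,"rx": 0,"ry": 0,"rz": -5.5},{"dx": 54,"dy": 16,"dz": 152,"rx": 0,"ry": 0,"rz": -5.5},{"dx": 54,"dy": 16,"dz": 161,"rx": 0,"ry": 0,"rz": -5.5},{"dx": 54,"dy": 16,"dz": 163,"rx": 0,"ry": 0,"rz": -5.5}]}}

```text
time: 2.25
position: [476.3, 264.8, 48.1]
ee_rot: [-0.001, 0.122, 0.993, -0.0]
contact_force: [-0.4, 0.5, 0.8]
opening: 85.3
gripper_force: 0.0
```

Call:
{"method": "play_rows", "body": {"steps": [{"dx": 0,"dy": 0,"dz": 0,"rx": 0,"ry": 0,"rz": 0},{"dx": 0,"dy": 0,"dz": 0,"rx": 0,"ry": 0,"rz": 0},{"dx": 0,"dy": 0,"dz": 0,"rx": 0,"ry": 0,"rz": 0},{"dx": 0,"dy": 0,"dz": 0,"rx": 0,"ry": 0,"rz": 0},{"dx": 0,"dy": 0,"dz": 0,"rx": 0,"ry": 0,"rz": 0},{"dx": 0,"dy": 0,"dz": 0,"rx": 0,"ry": 0,"rz": 0},{"dx": 0,"dy": 0,"dz": 0,"rx": 0,"ry": 0,"rz": 0},{"dx": 0,"dy": 0,"dz": 0,"rx": 0,"ry": 0,"rz": 0},{"dx": 0,"dy": 0,"dz": 0,"rx": 0,"ry": 0,"rz": 0},{"dx": 0,"dy": 0,"dz": 0,"rx": 0,"ry": 0,"rz": 0}], "claw": 0, "force": 90}}

```text
time: 3.25
position: [478.8, 263.4, 50.3]
ee_rot: [0.0, 0.123, 0.992, -0.0]
contact_force: [-2.4, -3.2, 6.0]
opening: 8.2
gripper_force: 88.4
```

The grip works, but I need the slot's exact position before carrying the hanger there. I'll release it in place and look at the lift with an empty hand.

Call:
{"method": "play_rows", "body": {"steps": [{"dx": 0,"dy": 0,"dz": 0,"rx": 0,"ry": 0,"rz": 0},{"dx": 0,"dy": 0,"dz": 0,"rx": 0,"ry": 0,"rz": 0},{"dx": 0,"dy": 0,"dz": 0,"rx": 0,"ry": 0,"rz": 0},{"dx": 0,"dy": 0,"dz": 0,"rx": 0,"ry": 0,"rz": 0},{"dx": 0,"dy": 0,"dz": -5,"rx": 0,"ry": 0,"rz": 0},{"dx": 0,"dy": 0,"dz": -20,"rx": 0,"ry": 0,"rz": 0},{"dx": 0,"dy": 0,"dz": -50,"rx": 0,"ry": 0,"rz": 0},{"dx": 0,"dy": 0,"dz": -90,"rx": 0,"ry": 0,"rz": 0},{"dx": 0,"dy": 0,"dz": -130,"rx": 0,"ry": 0,"rz": 0},{"dx": 0,"dy": 0,"dz": -150,"rx": 0,"ry": 0,"rz": 0}], "claw": 1}}

```text
time: 4.25
position: [480.4, 264.6, 205.9]
ee_rot: [0.004, 0.123, 0.992, 0.002]
contact_force: [0.3, 0.7, 0.2]
opening: 85.4
gripper_force: 0.0
```

Call:
{"method": "play_rows", "body": {"steps": [{"dx": -12,"dy": -17,"dz": -20,"rx": 0,"ry": 0,"rz": 7.5},{"dx": -36,"dy": -50,"dz": -45,"rx": 0,"ry": 0,"rz": 15.5},{"dx": -64,"dy": -90,"dz": -65,"rx": 0,"ry": 0,"rz": 23.5},{"dx": -92,"dy": -129,"dz": -80,"rx": 0,"ry": 0,"rz": 31.5},{"dx": -120,"dy": -168,"dz": -90,"rx": 0,"ry": 0,"rz": 39.5},{"dx": -149,"dy": -208,"dz": -90,"rx": 0,"ry": 0,"rz": 47.5},{"dx": -177,"dy": -247,"dz": -90,"rx": 0,"ry": 0,"rz": 55.5},{"dx": -205,"dy": -286,"dz": -90,"rx": 0,"ry": 0,"rz": 63.5},{"dx": -230,"dy": -320,"dz": -90,"rx": 0,"ry": 0,"rz": 71},{"dx": -240,"dy": -335,"dz": -90,"rx": 0,"ry": 0,"rz": 75.9}]}}

```text
time: 5.25
position: [630.1, -123.3, 290.6]
ee_rot: [0.001, 0.71, 0.704, 0.0]
contact_force: [-1.0, -0.2, -0.2]
opening: 85.5
gripper_force: 0.0
```

```bash
python3 snap.py w3
```

```text
5.25 [ 630.06 -123.27  290.65] [0.0008 0.71   0.7042 0.    ] [-1.  -0.2 -0.2] 85.51727291488457
```

View pics/w3.png

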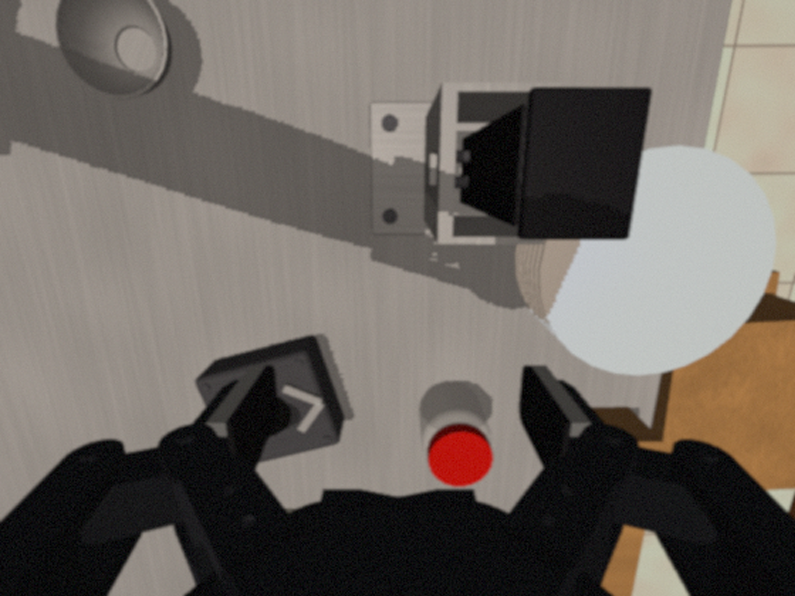

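The lift is at the top: foot-plate front corners at (371,103) and (371,233), bolts at (390,123) and (390,216), and the plate's top front edge from about (443,84) to (439,243). The slot shows as a bright patch at (433,163). The jog box chevron is near (305,408), pointing right, which is world +x and slightly turned. I'll zoom in on the lift.

Run:
```python
from h import *
import pickle
o,im,p=pickle.load(open('w3.pkl','rb'))
c=im[50:180,255:400]; save('w3c.png',c,4.5)
for n,u,v,z in [('footA',371,103,14),('footB',371,233,14),('boltA',390,123,14),('boltB',390,216,14),('platA',443,84,228),('platB',439,243,228),('chevtip',323,407,58),('chA',285,388,58),('chB',301,431,58),('slot',433,163,200),('bA',197,378,55),('bB',320,337,55),('bC',343,436,55)]:
    print(n,onz(p,u/1.42,v/1.42,z).round(1))
```

```text
footA [605.4  15.1  14. ]
footB [ 601.9 -111.    14. ]
boltA [623.6  -3.1  14. ]
boltB [622.3 -93.4  14. ]
platA [653.3  -9.6 228. ]
platB [652.8 -88.  228. ]
chevtip [ 547.7 -292.2   58. ]
chA [ 508.6 -268.9   58. ]
chB [ 521.6 -321.9   58. ]
slot [651.2 -45.8 200. ]
bA [ 414.9 -257.8   55. ]
bB [ 548.9 -212.1   55. ]
bC [ 567.1 -330.8   55. ]
```

View pics/w3c.png

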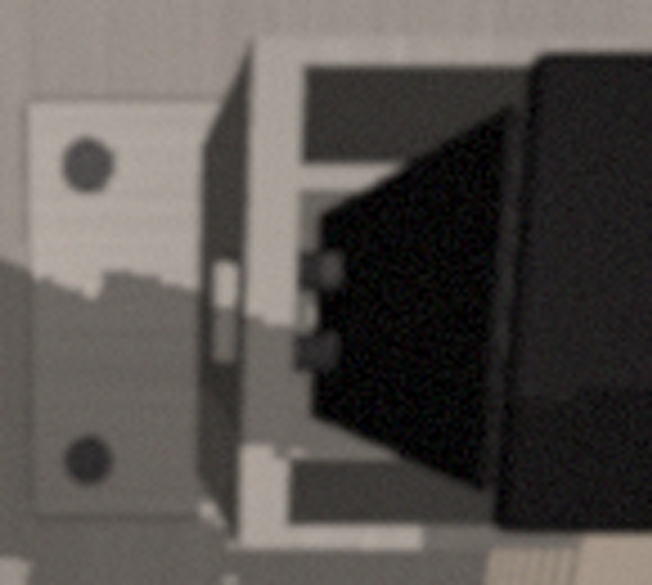

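Run:
```python
from h import *
import pickle
o,im,p=pickle.load(open('w3.pkl','rb'))
q=lambda u,v,z: onz(p,(u+.5)/4.5-.5+255,(v+.5)/4.5-.5+50,z)[:2]
for n,a,b in [('top',(253,40,228),(238,545,228)),('foot',(28,100,14),(35,517,14)),('bolt',(88,165,14),(88,460,14)),('platebot',(203,145,100),(198,478,100)),('slot185',(225,262,185),(225,362,185)),('slotlow',(213,262,160),(213,362,160)),('slothigh',(237,262,210),(237,362,210))]:
    A,B=q(*a),q(*b); d=A-B; print(n,A.round(1),B.round(1),'mid',((A+B)/2).round(1),'len',np.linalg.norm(d).round(1),'yaw',np.degrees(np.arctan2(-d[0],d[1])).round(2))
```

```text
top [652.5  -9.1] [651.5 -87.6] mid [652.  -48.4] len 78.5 yaw -0.7
foot [604.8  16. ] [ 603.6 -111.6] mid [604.2 -47.8] len 127.7 yaw -0.55
bolt [622.9  -2.7] [621.6 -93. ] mid [622.2 -47.8] len 90.4 yaw -0.86
platebot [653.1  -8. ] [652.6 -90. ] mid [652.8 -49. ] len 82.0 yaw -0.37
slot185 [652.1 -39.6] [652.4 -58.3] mid [652.2 -48.9] len 18.6 yaw 0.83
slotlow [651.6 -38.4] [651.8 -58.8] mid [651.7 -48.6] len 20.4 yaw 0.68
slothigh [652.2 -40.8] [652.5 -57.7] mid [652.3 -49.3] len 16.9 yaw 0.98
```

Call:
{"method": "play_rows", "body": {"steps": [{"dx": 12,"dy": -5,"dz": 0,"rx": 0,"ry": 0,"rz": -7.5},{"dx": 45,"dy": -18,"dz": 0,"rx": 0,"ry": 0,"rz": -15.5},{"dx": 90,"dy": -36,"dz": 0,"rx": 0,"ry": 0,"rz": -23.5},{"dx": 135,"dy": -54,"dz": 0,"rx": 0,"ry": 0,"rz": -31.5},{"dx": 181,"dy": -72,"dz": 10,"rx": 0,"ry": 0,"rz": -39.5},{"dx": 227,"dy": -91,"dz": 25,"rx": 0,"ry": 0,"rz": -47.5},{"dx": 273,"dy": -109,"dz": 45,"rx": 0,"ry": 0,"rz": -55.5},{"dx": 318,"dy": -127,"dz": 65,"rx": 0,"ry": 0,"rz": -63.5},{"dx": 361,"dy": -144,"dz": 80,"rx": 0,"ry": 0,"rz": -71},{"dx": 385.5,"dy": -154,"dz": 85,"rx": 0,"ry": 0,"rz": -75.9}]}}

```text
time: 6.3
position: [473.1, 268.4, 204.0]
ee_rot: [-0.001, 0.119, 0.993, 0.0]
contact_force: [-0.2, 0.2, 0.0]
opening: 85.5
gripper_force: 0.0
```

Call:
{"method": "play_rows", "body": {"steps": [{"dx": 0,"dy": 0,"dz": 4,"rx": 0,"ry": 0,"rz": 0},{"dx": 0,"dy": 0,"dz": 15,"rx": 0,"ry": 0,"rz": 0},{"dx": 0,"dy": 0,"dz": 35,"rx": 0,"ry": 0,"rz": 0},{"dx": 0,"dy": 0,"dz": 60,"rx": 0,"ry": 0,"rz": 0},{"dx": 0,"dy": 0,"dz": 85,"rx": 0,"ry": 0,"rz": 0},{"dx": 0,"dy": 0,"dz": 110,"rx": 0,"ry": 0,"rz": 0},{"dx": 0,"dy": 0,"dz": 132,"rx": 0,"ry": 0,"rz": 0},{"dx": 0,"dy": 0,"dz": 148,"rx": 0,"ry": 0,"rz": 0},{"dx": 0,"dy": 0,"dz": 155,"rx": 0,"ry": 0,"rz": 0},{"dx": 0,"dy": 0,"dz": 156,"rx": 0,"ry": 0,"rz": 0}]}}

```text
time: 7.3
position: [475.5, 265.3, 47.9]
ee_rot: [-0.0, 0.124, 0.992, -0.0]
contact_force: [0.4, -0.4, -0.3]
opening: 85.4
gripper_force: 0.0
```

Call:
{"method": "play_rows", "body": {"steps": [{"dx": 0,"dy": 0,"dz": 0,"rx": 0,"ry": 0,"rz": 0},{"dx": 0,"dy": 0,"dz": 0,"rx": 0,"ry": 0,"rz": 0},{"dx": 0,"dy": 0,"dz": 0,"rx": 0,"ry": 0,"rz": 0},{"dx": 0,"dy": 0,"dz": 0,"rx": 0,"ry": 0,"rz": 0},{"dx": 0,"dy": 0,"dz": 0,"rx": 0,"ry": 0,"rz": 0},{"dx": 0,"dy": 0,"dz": 0,"rx": 0,"ry": 0,"rz": 0},{"dx": 0,"dy": 0,"dz": 0,"rx": 0,"ry": 0,"rz": 0},{"dx": 0,"dy": 0,"dz": 0,"rx": 0,"ry": 0,"rz": 0},{"dx": 0,"dy": 0,"dz": 0,"rx": 0,"ry": 0,"rz": 0},{"dx": 0,"dy": 0,"dz": 0,"rx": 0,"ry": 0,"rz": 0}], "claw": 0, "force": 90}}

```text
time: 8.3
position: [475.8, 265.5, 49.2]
ee_rot: [0.0, 0.123, 0.992, -0.001]
contact_force: [-1.7, -3.4, 6.2]
opening: 8.4
gripper_force: 88.4
```

Call:
{"method": "play_rows", "body": {"steps": [{"dx": 0,"dy": 0,"dz": -3,"rx": 0,"ry": 0,"rz": 0},{"dx": 0,"dy": 0,"dz": -10,"rx": 0,"ry": 0,"rz": 0},{"dx": 0,"dy": 0,"dz": -25,"rx": 0,"ry": 0,"rz": 0},{"dx": 0,"dy": 0,"dz": -45,"rx": 0,"ry": 0,"rz": 0},{"dx": 0,"dy": 0,"dz": -70,"rx": 0,"ry": 0,"rz": 0},{"dx": 0,"dy": 0,"dz": -95,"rx": 0,"ry": 0,"rz": 0},{"dx": 0,"dy": 0,"dz": -115,"rx": 0,"ry": 0,"rz": 0},{"dx": 0,"dy": 0,"dz": -128,"rx": 0,"ry": 0,"rz": 0},{"dx": 0,"dy": 0,"dz": -133,"rx": 0,"ry": 0,"rz": 0},{"dx": 0,"dy": 0,"dz": -134,"rx": 0,"ry": 0,"rz": 0}]}}

```text
time: 9.3
position: [475.7, 266.0, 183.0]
ee_rot: [0.0, 0.123, 0.992, 0.0]
contact_force: [-0.4, 0.1, -2.6]
opening: 8.4
gripper_force: 88.3
```

Call:
{"method": "play_rows", "body": {"steps": [{"dx": -7,"dy": -15,"dz": 0,"rx": 0,"ry": 0,"rz": -0.5},{"dx": -22,"dy": -51,"dz": 0,"rx": 0,"ry": 0,"rz": -2},{"dx": -40,"dy": -92,"dz": 0,"rx": 0,"ry": 0,"rz": -4},{"dx": -58,"dy": -133,"dz": 0,"rx": 0,"ry": 0,"rz": -6},{"dx": -76,"dy": -174,"dz": 0,"rx": 0,"ry": 0,"rz": -8},{"dx": -94,"dy": -215,"dz": 0,"rx": 0,"ry": 0,"rz": -10},{"dx": -110,"dy": -252,"dz": 0,"rx": 0,"ry": 0,"rz": -12},{"dx": -122,"dy": -279,"dz": 0,"rx": 0,"ry": 0,"rz": -13},{"dx": -126,"dy": -289,"dz": 0,"rx": 0,"ry": 0,"rz": -13.5},{"dx": -127,"dy": -291,"dz": 0,"rx": 0,"ry": 0,"rz": -13.5}]}}

```text
time: 10.3
position: [527.1, -48.0, 181.1]
ee_rot: [-0.001, 0.007, 1.0, 0.0]
contact_force: [-0.4, 0.6, -4.4]
opening: 8.7
gripper_force: 88.5
```

```bash
python3 snap.py w4
python3 - <<'E'
from h import *
import pickle
i=read_camera('top');j=read_camera('scene'); pickle.dump((i,camera_params('top'),j,camera_params('scene')),open('ts1.pkl','wb'))
a=pickle.load(open('w4.pkl','rb'))[1]
f=lambda m:cv2.resize(m,(400,300),interpolation=cv2.INTER_CUBIC)
save('m1.png',np.vstack([np.hstack([cv2.resize(a,(400,300)),f(j[210:330,220:380])]),np.hstack([f(i[100:220,200:360]),cv2.resize(j,(400,300))])]))
E
```

```text
10.3 [527.06 -48.01 181.09] [-1.3e-03  6.6e-03  1.0e+00  5.0e-04] [-0.4  0.6 -4.4] 8.688642608612042
```

View pics/m1.png

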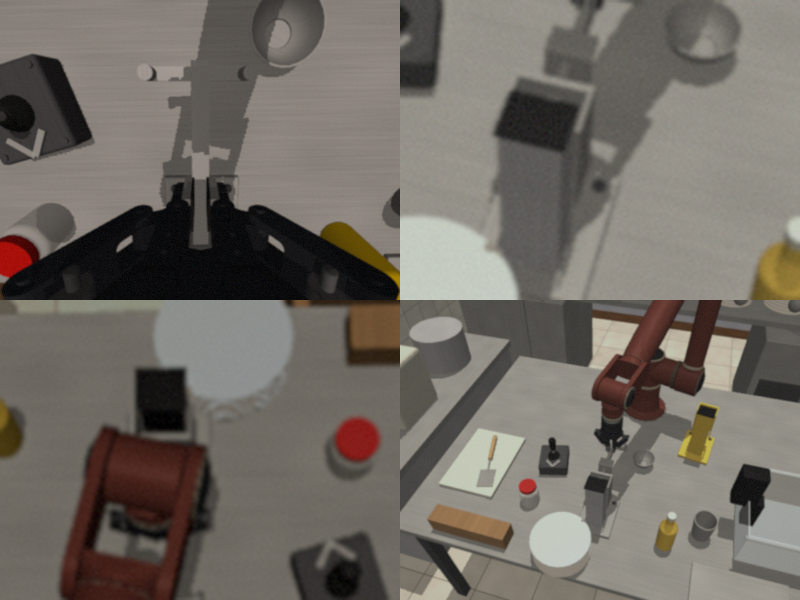

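The montage shows the hanger held in line, with its tail toward the robot and pins at (146,72) and (243,72) in the wrist quarter, standing in front of the lift. I'll check the held pose against the prediction.

Run:
```python
from h import *
import pickle
o,im,p=pickle.load(open('w4.pkl','rb'))
T=R.from_quat(np.r_[o['ee_rot'][1:],o['ee_rot'][0]]).as_matrix(); P=o['position']
h=-T[:,0]; yy=T[:,1]; zz=-T[:,2]
O=P-15*h-49.2*zz
for n,x,y,z in[('tailtop',-70,0,73),('tailL',-70,-6,73),('tailR',-70,6,73),('pin-',-69,-42,45),('pin+',-69,42,45),('padcornerL',61,-25,80),('padcornerR',61,25,80)]:
    print(n,(proj(p,O+x*h+y*yy+z*zz)).round(1))
g=im.mean(2)
print('heading',np.degrees(np.arctan2(h[1],h[0])))
c=im[60:150,180:360]; save('w4c.png',c,4.4)
```

```text
tailtop [281.8  91.7]
tailL [268.1  91.7]
tailR [295.4  91.7]
pin- [202.7  99.3]
pin+ [360.2  99.2]
padcornerL [235.8 348.8]
padcornerR [327.6 348.7]
heading -0.750931941306809
```

View pics/w4c.png

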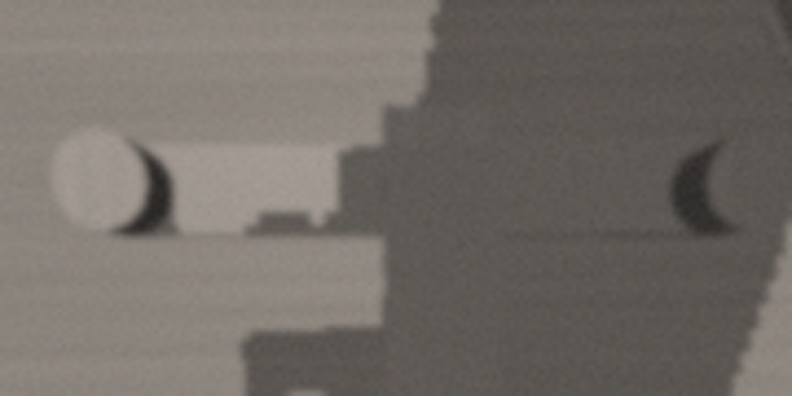

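Call:
{"method": "play_rows", "body": {"steps": [{"dx": 0,"dy": 1,"dz": -2,"rx": 0,"ry": 0,"rz": 0},{"dx": 0,"dy": 1,"dz": -2,"rx": 0,"ry": 0,"rz": 0},{"dx": -4,"dy": 1,"dz": -2,"rx": 0,"ry": 0,"rz": 0},{"dx": -10,"dy": 1,"dz": -2,"rx": 0,"ry": 0,"rz": 0},{"dx": -17,"dy": 1,"dz": -2,"rx": 0,"ry": 0,"rz": 0},{"dx": -24,"dy": 1,"dz": -2,"rx": 0,"ry": 0,"rz": 0},{"dx": -31,"dy": 1,"dz": -2,"rx": 0,"ry": 0,"rz": 0},{"dx": -37,"dy": 1,"dz": -2,"rx": 0,"ry": 0,"rz": 0},{"dx": -41,"dy": 1,"dz": -2,"rx": 0,"ry": 0,"rz": 0},{"dx": -42,"dy": 1,"dz": -2,"rx": 0,"ry": 0,"rz": 0}]}}

```text
time: 11.45
position: [570.2, -46.8, 184.4]
ee_rot: [-0.0, 0.005, 1.0, 0.0]
contact_force: [-0.9, -0.2, -2.3]
opening: 8.7
gripper_force: 88.5
```

Call:
{"method": "play_rows", "body": {"steps": [{"dx": -0.5,"dy": -0.5,"dz": 0,"rx": 0,"ry": 0,"rz": 0},{"dx": -1,"dy": -0.5,"dz": 0,"rx": 0,"ry": 0,"rz": 0},{"dx": -1.5,"dy": -0.5,"dz": 0,"rx": 0,"ry": 0,"rz": 0},{"dx": -2,"dy": -0.5,"dz": 0,"rx": 0,"ry": 0,"rz": 0},{"dx": -2.5,"dy": -0.5,"dz": 0,"rx": 0,"ry": 0,"rz": 0},{"dx": -3,"dy": -0.5,"dz": 0,"rx": 0,"ry": 0,"rz": 0},{"dx": -3.5,"dy": -0.5,"dz": 0,"rx": 0,"ry": 0,"rz": 0},{"dx": -4,"dy": -0.5,"dz": 0,"rx": 0,"ry": 0,"rz": 0},{"dx": -4,"dy": -0.5,"dz": 0,"rx": 0,"ry": 0,"rz": 0},{"dx": -4,"dy": -0.5,"dz": 0,"rx": 0,"ry": 0,"rz": 0}]}}

```text
time: 12.45
position: [571.8, -47.3, 183.9]
ee_rot: [-0.003, 0.005, 1.0, 0.0]
contact_force: [-8.1, -0.1, -1.2]
opening: 8.4
gripper_force: 88.7
```

Call:
{"method": "play_rows", "body": {"steps": [{"dx": 0.6,"dy": 0,"dz": 1,"rx": 0,"ry": 0,"rz": 0},{"dx": 0.6,"dy": 0,"dz": 3,"rx": 0,"ry": 0,"rz": 0},{"dx": 0.6,"dy": 0,"dz": 5,"rx": 0,"ry": 0,"rz": 0},{"dx": 0.6,"dy": 0,"dz": 7.5,"rx": 0,"ry": 0,"rz": 0},{"dx": 0.6,"dy": 0,"dz": 10,"rx": 0,"ry": 0,"rz": 0},{"dx": 0.6,"dy": 0,"dz": 12.5,"rx": 0,"ry": 0,"rz": 0},{"dx": 0.6,"dy": 0,"dz": 14.5,"rx": 0,"ry": 0,"rz": 0},{"dx": 0.6,"dy": 0,"dz": 16,"rx": 0,"ry": 0,"rz": 0},{"dx": 0.6,"dy": 0,"dz": 17,"rx": 0,"ry": 0,"rz": 0},{"dx": 0.6,"dy": 0,"dz": 17,"rx": 0,"ry": 0,"rz": 0}]}}

```text
time: 13.45
position: [571.8, -46.8, 168.2]
ee_rot: [-0.002, 0.005, 1.0, 0.0]
contact_force: [-7.6, 2.2, 2.6]
opening: 8.4
gripper_force: 89.3
```

Call:
{"method": "play_rows", "body": {"steps": [{"dx": 0.5,"dy": 0,"dz": 0.5,"rx": 0,"ry": 0,"rz": 0},{"dx": 0.5,"dy": 0,"dz": 1,"rx": 0,"ry": 0,"rz": 0},{"dx": 0.5,"dy": 0,"dz": 1.5,"rx": 0,"ry": 0,"rz": 0},{"dx": 0.5,"dy": 0,"dz": 2,"rx": 0,"ry": 0,"rz": 0},{"dx": 0.5,"dy": 0,"dz": 2.5,"rx": 0,"ry": 0,"rz": 0},{"dx": 0.5,"dy": 0,"dz": 3,"rx": 0,"ry": 0,"rz": 0},{"dx": 0.5,"dy": 0,"dz": 3.5,"rx": 0,"ry": 0,"rz": 0},{"dx": 0.5,"dy": 0,"dz": 4,"rx": 0,"ry": 0,"rz": 0},{"dx": 0.5,"dy": 0,"dz": 4,"rx": 0,"ry": 0,"rz": 0},{"dx": 0.5,"dy": 0,"dz": 4,"rx": 0,"ry": 0,"rz": 0}]}}

```text
time: 14.45
position: [571.7, -46.4, 164.9]
ee_rot: [-0.001, 0.005, 1.0, 0.001]
contact_force: [-9.2, 2.5, 4.9]
opening: 8.2
gripper_force: 89.6
```

Call:
{"method": "play_rows", "body": {"steps": [{"dx": 0,"dy": 0,"dz": 0,"rx": 0,"ry": 0,"rz": 0},{"dx": 0,"dy": 0,"dz": 0,"rx": 0,"ry": 0,"rz": 0},{"dx": 0,"dy": 0,"dz": 0,"rx": 0,"ry": 0,"rz": 0},{"dx": 0,"dy": 0,"dz": 0,"rx": 0,"ry": 0,"rz": 0},{"dx": 0,"dy": 0,"dz": -2,"rx": 0,"ry": 0,"rz": 0},{"dx": 0,"dy": 0,"dz": -10,"rx": 0,"ry": 0,"rz": 0},{"dx": 0,"dy": 0,"dz": -25,"rx": 0,"ry": 0,"rz": 0},{"dx": 0,"dy": 0,"dz": -45,"rx": 0,"ry": 0,"rz": 0},{"dx": 0,"dy": 0,"dz": -60,"rx": 0,"ry": 0,"rz": 0},{"dx": 0,"dy": 0,"dz": -65,"rx": 0,"ry": 0,"rz": 0}], "claw": 1}}

```text
time: 15.45
position: [574.0, -47.6, 232.2]
ee_rot: [0.003, 0.006, 1.0, -0.001]
contact_force: [-0.2, 0.5, 0.9]
opening: 85.2
gripper_force: 0.0
```

Call:
{"method": "play_rows", "body": {"steps": [{"dx": 0,"dy": 0,"dz": 0,"rx": 0,"ry": 0,"rz": 0},{"dx": 0,"dy": 0,"dz": 0,"rx": 0,"ry": 0,"rz": 0},{"dx": 0,"dy": 0,"dz": 0,"rx": 0,"ry": 0,"rz": 0},{"dx": -5,"dy": 0,"dz": 0,"rx": 0,"ry": 0,"rz": 0},{"dx": -16,"dy": 0,"dz": 0,"rx": 0,"ry": 0,"rz": 0},{"dx": -30,"dy": 0,"dz": 0,"rx": 0,"ry": 0,"rz": 0},{"dx": -44,"dy": 0,"dz": 0,"rx": 0,"ry": 0,"rz": 0},{"dx": -55,"dy": 0,"dz": 0,"rx": 0,"ry": 0,"rz": 0},{"dx": -60,"dy": 0,"dz": 0,"rx": 0,"ry": 0,"rz": 0},{"dx": -61,"dy": 0,"dz": 0,"rx": 0,"ry": 0,"rz": 0}], "claw": 0}}

```text
time: 16.45
position: [634.1, -47.9, 228.1]
ee_rot: [-0.0, 0.005, 1.0, 0.0]
contact_force: [-0.3, -0.3, -0.2]
opening: -0.2
gripper_force: 0.0
```

Run:
```python
from h import *
import pickle
print(env.get_obs()['position'])
w=read_camera('wrist'); pw=camera_params('wrist');j=read_camera('scene'); pickle.dump((w,pw,j),open('ts2.pkl','wb'))
f=lambda m:cv2.resize(m,(400,400),interpolation=cv2.INTER_CUBIC)
save('m2.png',np.hstack([cv2.resize(w,(400,400)),f(j[190:330,230:370])]))
```

```text
[634.12219336 -47.93722264 228.06239388]
```

View pics/m2.png

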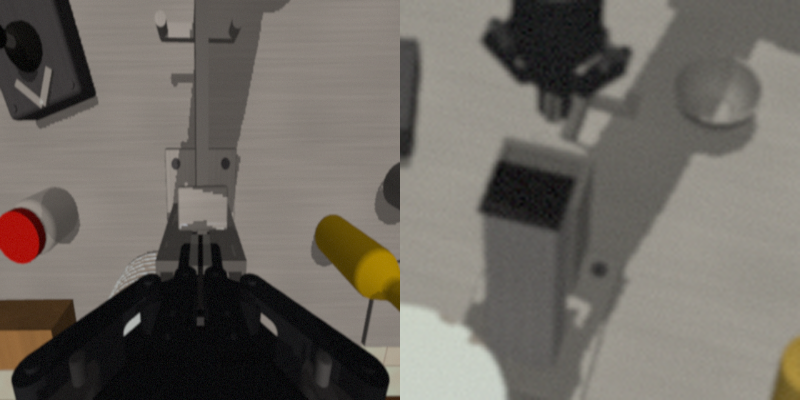

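The wrist half (left) shows the hanger hanging straight in the slot, with its pad at (203,207) just ahead of the shut fingers. Now I'll press it down.

Call:
{"method": "play_rows", "body": {"steps": [{"dx": 0,"dy": 0,"dz": 4,"rx": 0,"ry": 0,"rz": 0},{"dx": 0,"dy": 0,"dz": 10,"rx": 0,"ry": 0,"rz": 0},{"dx": 0,"dy": 0,"dz": 15,"rx": 0,"ry": 0,"rz": 0},{"dx": 0,"dy": 0,"dz": 18,"rx": 0,"ry": 0,"rz": 0},{"dx": 0,"dy": 0,"dz": 20,"rx": 0,"ry": 0,"rz": 0},{"dx": 0,"dy": 0,"dz": 21.5,"rx": 0,"ry": 0,"rz": 0},{"dx": 0,"dy": 0,"dz": 23,"rx": 0,"ry": 0,"rz": 0},{"dx": 0,"dy": 0,"dz": 24.5,"rx": 0,"ry": 0,"rz": 0},{"dx": 0,"dy": 0,"dz": 26,"rx": 0,"ry": 0,"rz": 0},{"dx": 0,"dy": 0,"dz": 27,"rx": 0,"ry": 0,"rz": 0}]}}

```text
time: 17.55
position: [633.6, -47.9, 201.4]
ee_rot: [-0.0, 0.006, 1.0, 0.0]
contact_force: [-0.2, 0.0, -0.3]
opening: -0.2
gripper_force: 0.0
```

Call:
{"method": "play_rows", "body": {"steps": [{"dx": 0,"dy": 0,"dz": 0.5,"rx": 0,"ry": 0,"rz": 0},{"dx": 0,"dy": 0,"dz": 1,"rx": 0,"ry": 0,"rz": 0},{"dx": 0,"dy": 0,"dz": 1.5,"rx": 0,"ry": 0,"rz": 0},{"dx": 0,"dy": 0,"dz": 2,"rx": 0,"ry": 0,"rz": 0},{"dx": 0,"dy": 0,"dz": 2.5,"rx": 0,"ry": 0,"rz": 0},{"dx": 0,"dy": 0,"dz": 3,"rx": 0,"ry": 0,"rz": 0},{"dx": 0,"dy": 0,"dz": 3.5,"rx": 0,"ry": 0,"rz": 0},{"dx": 0,"dy": 0,"dz": 4,"rx": 0,"ry": 0,"rz": 0},{"dx": 0,"dy": 0,"dz": 4,"rx": 0,"ry": 0,"rz": 0},{"dx": 0,"dy": 0,"dz": 4,"rx": 0,"ry": 0,"rz": 0}]}}

```text
time: 18.55
position: [633.6, -47.9, 197.5]
ee_rot: [-0.0, 0.006, 1.0, -0.0]
contact_force: [0.7, 1.4, 0.8]
opening: 0.3
gripper_force: 0.0
```

Call:
{"method": "play_rows", "body": {"steps": [{"dx": 0,"dy": 0,"dz": 0.5,"rx": 0,"ry": 0,"rz": 0},{"dx": 0,"dy": 0,"dz": 1,"rx": 0,"ry": 0,"rz": 0},{"dx": 0,"dy": 0,"dz": 1.5,"rx": 0,"ry": 0,"rz": 0},{"dx": 0,"dy": 0,"dz": 1.5,"rx": 0,"ry": 0,"rz": 0},{"dx": 0,"dy": 0,"dz": 2,"rx": 0,"ry": 0,"rz": 0},{"dx": 0,"dy": 0,"dz": 2,"rx": 0,"ry": 0,"rz": 0},{"dx": 0,"dy": 0,"dz": 2.5,"rx": 0,"ry": 0,"rz": 0},{"dx": 0,"dy": 0,"dz": 2.5,"rx": 0,"ry": 0,"rz": 0},{"dx": 0,"dy": 0,"dz": 3,"rx": 0,"ry": 0,"rz": 0},{"dx": 0,"dy": 0,"dz": 3,"rx": 0,"ry": 0,"rz": 0}]}}

```text
time: 19.55
position: [633.6, -47.9, 194.4]
ee_rot: [-0.0, 0.006, 1.0, 0.0]
contact_force: [0.5, 0.3, -0.1]
opening: -0.0
gripper_force: 0.0
```

Run:
```python
from h import *
import pickle
print(env.nose_length)
w,p,j=pickle.load(open('ts2.pkl','rb'))
h=np.array([1,-.01,0]);y=np.array([.01,1,0]);z=np.array([0,0,1.])
for up in(0,5,10,15):
    O=np.array([652-95,-47.7,105+up])
    print(up,[proj(p,O+a*h+b*y+c*z).round(1).tolist() for a,b,c in[(-69,-42,46),(61,-25,80),(61,25,80),(95,25,80),(95,-25,80)]])
o=env.get_obs();p2=camera_params('wrist');w2=read_camera('wrist')
pickle.dump((o,w2,p2),open('w5.pkl','wb'))
for up in(0,5,10):
    O=np.array([652-95,-47.7,105+up])
    print(up,[proj(p2,O+a*h+b*y+c*z).round(1).tolist() for a,b,c in[(-69,-42,46),(61,-25,80),(61,25,80),(95,25,80),(95,-25,80)]])
# pad bright: threshold inside
for im in(w,w2):
    g=cv2.GaussianBlur(im.mean(2),(0,0),.8); 
    print('col282',g[160:300:3,270].round(0).astype(int).tolist()); 
    for r in(200,215,230): 
        d=np.diff(g[r,230:340]); print(r,230+np.argsort(-abs(d))[:6])
```

```text
11.0
0 [[221.3, 15.6], [246.1, 203.3], [314.7, 203.2], [313.3, 246.2], [247.6, 246.4]]
5 [[220.0, 13.1], [245.3, 205.1], [315.5, 205.0], [314.0, 249.0], [246.9, 249.1]]
10 [[218.5, 10.4], [244.5, 207.1], [316.4, 206.9], [314.8, 251.8], [246.2, 252.0]]
15 [[217.0, 7.6], [243.6, 209.1], [317.2, 209.0], [315.6, 254.8], [245.4, 254.9]]
0 [[210.5, -3.9], [240.0, 218.1], [321.0, 218.0], [319.0, 267.7], [242.1, 267.9]]
5 [[208.6, -7.5], [238.9, 220.8], [322.1, 220.6], [320.1, 271.5], [241.1, 271.6]]
10 [[206.5, -11.3], [237.7, 223.5], [323.3, 223.3], [321.1, 275.4], [240.1, 275.6]]
col282 [91, 91, 91, 89, 90, 89, 89, 89, 88, 88, 88, 86, 80, 133, 147, 147, 148, 144, 143, 141, 143, 143, 141, 140, 129, 100, 92, 83, 41, 62, 65, 65, 58, 54, 53, 54, 53, 55, 54, 57, 67, 18, 9, 12, 11, 11, 8]
200 [243 249 248 329 283 328]
215 [241 249 248 242 240 317]
230 [249 233 317 234 248 250]
col282 [72, 86, 86, 85, 87, 87, 86, 85, 85, 85, 85, 86, 102, 104, 85, 84, 78, 108, 141, 142, 141, 143, 142, 140, 138, 133, 95, 89, 87, 66, 64, 64, 60, 52, 53, 54, 52, 53, 52, 55, 66, 16, 8, 13, 12, 12, 10]
200 [241 333 255 260 256 240]
215 [332 239 243 333 238 242]
230 [242 243 327 244 324 241]
```

Call:
{"method": "play_rows", "body": {"steps": [{"dx": 0,"dy": 0,"dz": 0.3,"rx": 0,"ry": 0,"rz": 0},{"dx": 0,"dy": 0,"dz": 0.6,"rx": 0,"ry": 0,"rz": 0},{"dx": 0,"dy": 0,"dz": 0.9,"rx": 0,"ry": 0,"rz": 0},{"dx": 0,"dy": 0,"dz": 1.2,"rx": 0,"ry": 0,"rz": 0},{"dx": 0,"dy": 0,"dz": 1.5,"rx": 0,"ry": 0,"rz": 0},{"dx": 0,"dy": 0,"dz": 1.8,"rx": 0,"ry": 0,"rz": 0},{"dx": 0,"dy": 0,"dz": 2.1,"rx": 0,"ry": 0,"rz": 0},{"dx": 0,"dy": 0,"dz": 2.4,"rx": 0,"ry": 0,"rz": 0},{"dx": 0,"dy": 0,"dz": 2.7,"rx": 0,"ry": 0,"rz": 0},{"dx": 0,"dy": 0,"dz": 3,"rx": 0,"ry": 0,"rz": 0}]}}

```text
time: 20.6
position: [633.6, -47.9, 191.5]
ee_rot: [0.0, 0.006, 1.0, 0.0]
contact_force: [0.3, 0.1, 0.0]
opening: -0.1
gripper_force: 0.0
```

Run:
```python
from h import *
o=env.get_obs(); print(o['position'],o['contact_force'],o['moment'])
import pickle
w=read_camera('wrist');j=read_camera('scene');pickle.dump((o,w,camera_params('wrist'),j,camera_params('scene')),open('w6.pkl','wb'))
f=lambda m:cv2.resize(m,(400,600),interpolation=cv2.INTER_CUBIC)
save('m3.png',np.hstack([f(w[150:350,214:347]),f(j[170:320,240:340])]))
```

```text
[633.62826888 -47.93659841 191.48248838] [0.34104805 0.08466841 0.02300104] [0.01177768 0.03610592 0.00800885]
```

View pics/m3.png

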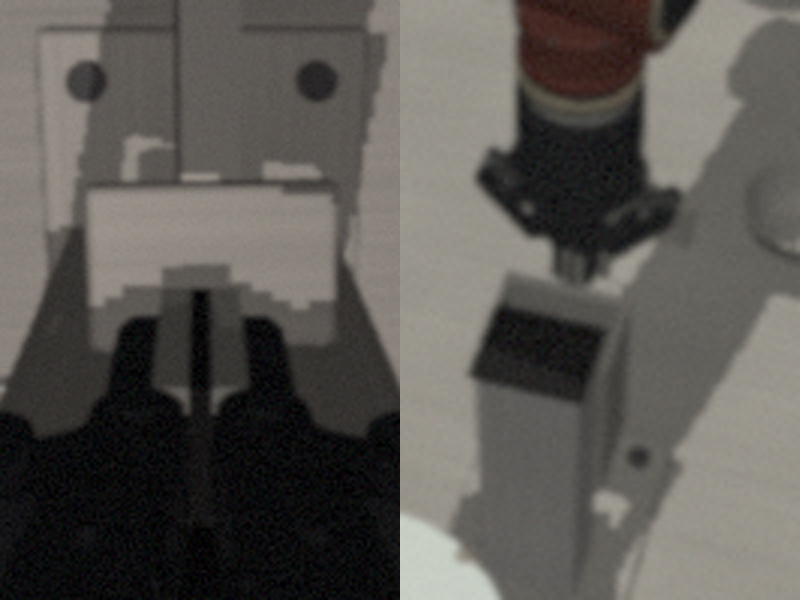

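The left half (wrist) shows the shut fingertips over the pad, with pad edges at columns 88 and 337 and rows 183 and 348. The right half (scene) shows them just above the carriage. I'll check numerically where the tips and the pad are.

Run:
```python
from h import *
import pickle
o,w,p,j,ps=pickle.load(open('w6.pkl','rb'))
T=R.from_quat(np.r_[o['ee_rot'][1:],o['ee_rot'][0]]).as_matrix(); P=o['position']
for zz in(-10,0,5,11): print('tip',zz,[proj(p,P+T@[a,0,zz]).round(1).tolist() for a in(-11,0,11)])
u=lambda x,y:(x/3.0075+214-.5,y/3+150-.5)
for zz in(175,180,185,190,195):
    c=[onz(p,*u(x,y),zz)[:2] for x,y in[(88,183),(335,183),(337,346),(90,348)]]
    print(zz,[k.round(1).tolist() for k in c],'w',np.linalg.norm(c[1]-c[0]).round(1),np.linalg.norm(c[2]-c[3]).round(1),'len',np.linalg.norm((c[0]+c[1]-c[2]-c[3])/2).round(1))
    print('  foot edge z14',onz(p,*u(40,30),14)[:2].round(1),onz(p,*u(365,28),14)[:2].round(1))
```

```text
tip -10 [[281.5, 272.3], [281.5, 254.9], [281.5, 236.9]]
tip 0 [[281.4, 264.3], [281.4, 247.7], [281.4, 230.5]]
tip 5 [[281.4, 260.6], [281.4, 244.4], [281.4, 227.6]]
tip 11 [[281.4, 256.4], [281.4, 240.6], [281.4, 224.3]]
175 [[615.0, -72.3], [615.6, -20.0], [653.9, -18.3], [653.7, -73.7]] w 52.4 55.4 len 38.5
  foot edge z14 [ 601.3 -110. ] [602.   15.1]
180 [[613.5, -71.6], [614.1, -20.7], [651.3, -19.1], [651.1, -73.0]] w 50.9 53.9 len 37.4
  foot edge z14 [ 601.3 -110. ] [602.   15.1]
185 [[612.0, -70.9], [612.6, -21.5], [648.7, -20.0], [648.5, -72.3]] w 49.4 52.3 len 36.4
  foot edge z14 [ 601.3 -110. ] [602.   15.1]
190 [[610.5, -70.3], [611.1, -22.3], [646.1, -20.8], [645.9, -71.6]] w 47.9 50.7 len 35.3
  foot edge z14 [ 601.3 -110. ] [602.   15.1]
195 [[609.0, -69.6], [609.5, -23.1], [643.5, -21.7], [643.4, -70.8]] w 46.4 49.2 len 34.2
  foot edge z14 [ 601.3 -110. ] [602.   15.1]
```

Call:
{"method": "play_rows", "body": {"steps": [{"dx": 0,"dy": 0,"dz": 0.5,"rx": 0,"ry": 0,"rz": 0},{"dx": 0,"dy": 0,"dz": 1,"rx": 0,"ry": 0,"rz": 0},{"dx": 0,"dy": 0,"dz": 1.5,"rx": 0,"ry": 0,"rz": 0},{"dx": 0,"dy": 0,"dz": 2,"rx": 0,"ry": 0,"rz": 0},{"dx": 0,"dy": 0,"dz": 2.5,"rx": 0,"ry": 0,"rz": 0},{"dx": 0,"dy": 0,"dz": 3,"rx": 0,"ry": 0,"rz": 0},{"dx": 0,"dy": 0,"dz": 3.5,"rx": 0,"ry": 0,"rz": 0},{"dx": 0,"dy": 0,"dz": 4,"rx": 0,"ry": 0,"rz": 0},{"dx": 0,"dy": 0,"dz": 4,"rx": 0,"ry": 0,"rz": 0},{"dx": 0,"dy": 0,"dz": 4,"rx": 0,"ry": 0,"rz": 0}]}}

```text
time: 21.7
position: [633.6, -47.9, 187.5]
ee_rot: [-0.0, 0.005, 1.0, 0.0]
contact_force: [-0.2, 0.2, -0.8]
opening: 0.2
gripper_force: 0.0
```

Call:
{"method": "play_rows", "body": {"steps": [{"dx": 0,"dy": 0,"dz": 0.5,"rx": 0,"ry": 0,"rz": 0},{"dx": 0,"dy": 0,"dz": 1,"rx": 0,"ry": 0,"rz": 0},{"dx": 0,"dy": 0,"dz": 1.5,"rx": 0,"ry": 0,"rz": 0},{"dx": 0,"dy": 0,"dz": 2,"rx": 0,"ry": 0,"rz": 0},{"dx": 0,"dy": 0,"dz": 2.5,"rx": 0,"ry": 0,"rz": 0},{"dx": 0,"dy": 0,"dz": 3,"rx": 0,"ry": 0,"rz": 0},{"dx": 0,"dy": 0,"dz": 3.5,"rx": 0,"ry": 0,"rz": 0},{"dx": 0,"dy": 0,"dz": 4,"rx": 0,"ry": 0,"rz": 0},{"dx": 0,"dy": 0,"dz": 4,"rx": 0,"ry": 0,"rz": 0},{"dx": 0,"dy": 0,"dz": 4,"rx": 0,"ry": 0,"rz": 0}]}}

```text
time: 22.7
position: [633.6, -47.9, 183.5]
ee_rot: [-0.0, 0.006, 1.0, 0.0]
contact_force: [-0.5, 0.1, 0.6]
opening: 0.1
gripper_force: 0.0
```

Run:
```python
from h import *
import pickle
o=env.get_obs(); w=read_camera('wrist');p=camera_params('wrist'); pickle.dump((o,w,p),open('w7.pkl','wb'))
print(o['position'],o['contact_force'])
for n in('w5','w6','w7'):
    d=pickle.load(open(n+'.pkl','rb')); g=cv2.GaussianBlur(d[1].mean(2),(0,0),.8)
    P=d[0]['position']
    print(n,P[2].round(1),'rows250',[int(x) for x in g[196:290:2,252]])
    for r in(228,): print([int(x) for x in g[r,228:345:2]])
```

```text
[633.61399324 -47.9342355  183.4800965 ] [-0.53271668  0.10242573  0.56065451]
w5 194.4 rows250 [89, 88, 87, 88, 89, 91, 82, 83, 119, 141, 144, 145, 143, 144, 145, 146, 144, 142, 141, 140, 138, 140, 141, 140, 140, 126, 94, 88, 91, 92, 90, 83, 72, 62, 46, 29, 23, 19, 14, 12, 9, 8, 12, 10, 9, 8, 9]
[122, 97, 90, 90, 74, 53, 51, 71, 118, 142, 144, 143, 144, 142, 142, 143, 143, 142, 142, 142, 141, 141, 139, 140, 139, 138, 138, 137, 138, 137, 136, 136, 136, 136, 134, 135, 135, 135, 133, 134, 135, 134, 133, 133, 132, 132, 131, 129, 111, 89, 93, 110, 123, 132, 133, 133, 133, 133, 132]
w6 191.5 rows250 [89, 88, 89, 90, 90, 90, 89, 79, 93, 128, 143, 143, 143, 143, 143, 145, 144, 142, 140, 141, 140, 137, 140, 141, 140, 138, 124, 94, 88, 89, 90, 86, 73, 65, 55, 39, 24, 19, 13, 12, 12, 12, 10, 10, 11, 13, 13]
[113, 95, 95, 90, 73, 53, 54, 89, 130, 144, 145, 146, 144, 144, 144, 143, 142, 143, 143, 142, 141, 141, 141, 141, 140, 140, 140, 140, 139, 139, 138, 137, 137, 138, 137, 137, 136, 135, 135, 135, 134, 134, 134, 134, 134, 134, 133, 131, 119, 93, 87, 108, 121, 129, 133, 132, 133, 132, 132]
w7 183.5 rows250 [89, 89, 89, 88, 90, 97, 98, 98, 99, 91, 90, 122, 140, 142, 142, 142, 142, 142, 143, 142, 141, 139, 139, 137, 137, 139, 134, 121, 95, 88, 87, 80, 71, 65, 57, 47, 39, 28, 18, 16, 14, 10, 7, 11, 11, 11, 10]
[100, 95, 95, 89, 80, 72, 92, 125, 142, 143, 143, 143, 142, 142, 142, 141, 140, 140, 140, 140, 140, 140, 140, 139, 138, 138, 139, 138, 138, 138, 138, 137, 137, 138, 137, 137, 136, 136, 136, 135, 135, 135, 135, 134, 135, 135, 134, 135, 133, 123, 99, 95, 115, 120, 130, 132, 132, 131, 131]
```

Call:
{"method": "play_rows", "body": {"steps": [{"dx": 0,"dy": 0,"dz": 0.5,"rx": 0,"ry": 0,"rz": 0},{"dx": 0,"dy": 0,"dz": 1,"rx": 0,"ry": 0,"rz": 0},{"dx": 0,"dy": 0,"dz": 1.5,"rx": 0,"ry": 0,"rz": 0},{"dx": 0,"dy": 0,"dz": 2,"rx": 0,"ry": 0,"rz": 0},{"dx": 0,"dy": 0,"dz": 2.5,"rx": 0,"ry": 0,"rz": 0},{"dx": 0,"dy": 0,"dz": 3,"rx": 0,"ry": 0,"rz": 0},{"dx": 0,"dy": 0,"dz": 3.5,"rx": 0,"ry": 0,"rz": 0},{"dx": 0,"dy": 0,"dz": 4,"rx": 0,"ry": 0,"rz": 0},{"dx": 0,"dy": 0,"dz": 4,"rx": 0,"ry": 0,"rz": 0},{"dx": 0,"dy": 0,"dz": 4,"rx": 0,"ry": 0,"rz": 0}]}}

```text
time: 23.75
position: [633.6, -47.9, 179.5]
ee_rot: [-0.0, 0.005, 1.0, -0.0]
contact_force: [-0.8, 0.8, -0.0]
opening: -0.2
gripper_force: 0.0
```

Run:
```python
from h import *
import pickle
o=env.get_obs(); w=read_camera('wrist');p=camera_params('wrist'); s=read_camera('scene'); ps=camera_params('scene'); pickle.dump((o,w,p,s,ps),open('w8.pkl','wb'))
print(o['position'],o['contact_force'])
s6=pickle.load(open('w6.pkl','rb'))[3]
t2=pickle.load(open('ts2.pkl','rb'))[2]
# scene: change of hanger between ts2 / w6 / now
for X in ([652,-48,228],[633,-48,195],[633,-48,185],[488,-90,150],[488,-5,150],[634,-48,180]): print(X,proj(ps,X).round(1))
for a,b in((t2,s6),(s6,s)):
    d=cv2.absdiff(a,b).max(2); 
    m=(cv2.GaussianBlur(d,(0,0),1)>8).astype('uint8'); n,_,st,c=cv2.connectedComponentsWithStats(m)
    print([ (st[i].tolist()) for i in range(1,n) if st[i,4]>15])
```

```text
[633.6224373  -47.94065815 179.51465293] [-0.80505248  0.82457914 -0.01154048]
[652, -48, 228] [282.2 240.6]
[633, -48, 195] [284.1 243.1]
[633, -48, 185] [284.  245.6]
[488, -90, 150] [283.  211.1]
[488, -5, 150] [312.5 217.4]
[634, -48, 180] [283.9 247.1]
[[251, 0, 136, 243, 9209], [382, 0, 13, 13, 114], [409, 0, 38, 17, 433], [406, 19, 4, 14, 33], [399, 43, 8, 31, 102], [328, 81, 5, 6, 19], [396, 81, 4, 11, 23], [334, 118, 5, 7, 27], [329, 172, 45, 15, 203], [320, 187, 7, 9, 44], [396, 189, 7, 9, 37], [354, 203, 36, 16, 179], [390, 208, 7, 5, 23], [261, 251, 23, 17, 160], [496, 252, 7, 5, 24], [280, 255, 5, 5, 20], [468, 256, 35, 30, 314], [477, 263, 10, 10, 64], [307, 281, 5, 7, 20], [493, 288, 8, 7, 32], [255, 292, 6, 5, 26], [289, 292, 9, 6, 37], [243, 299, 8, 6, 37], [290, 299, 6, 7, 27], [292, 316, 4, 9, 28], [275, 335, 14, 9, 61]]
[[379, 0, 11, 14, 83], [413, 0, 31, 9, 95], [413, 6, 23, 9, 62], [338, 15, 5, 6, 19], [252, 33, 86, 211, 5765], [360, 40, 16, 29, 132], [350, 82, 5, 6, 21], [332, 173, 38, 13, 80], [354, 205, 35, 15, 106], [390, 210, 5, 4, 16], [467, 246, 20, 25, 135], [486, 252, 12, 14, 76], [271, 254, 6, 7, 23], [508, 256, 6, 9, 23], [499, 259, 8, 7, 29], [492, 268, 6, 7, 24], [464, 270, 10, 8, 48], [475, 277, 8, 10, 28], [495, 280, 6, 6, 25], [493, 297, 9, 9, 21], [278, 335, 9, 6, 20]]
```

Run:
```python
from h import *
import pickle
t=pickle.load(open('ts2.pkl','rb')); L={'ts2':(t[0],t[1])}
for n in('w5','w6','w7','w8'):
    d=pickle.load(open(n+'.pkl','rb')); L[n]=(d[1],d[2])
res={}
for n,(im,p) in L.items():
    g=cv2.GaussianBlur(im.mean(2),(0,0),.7)
    col=g[185:235,255:262].mean(1); d=np.diff(col); k=np.argmax(d); k=k+.5+ (d[k+1]-d[k-1])/(2*(2*d[k]-d[k+1]-d[k-1])); nr=185+k
    r=int(nr+6); row=g[r-1:r+3].mean(0); d=np.diff(row)
    l=236+np.argmax(d[236:256]); rr=312+np.argmin(d[312:335])
    sub=lambda k,d:k+.5+(d[k+1]-d[k-1])/(2*(2*d[k]-d[k+1]-d[k-1]))
    l,rr=sub(l,d),sub(rr,d); o=-cam(p)[1].T@cam(p)[2]
    res[n]=(nr,l,rr,r+.5); 
    # solve z at which width =50
    from scipy.optimize import brentq
    f=lambda z:np.linalg.norm(onz(p,l,r+.5,z)-onz(p,rr,r+.5,z))-50
    z=brentq(f,100,260); print(n,'near row %.1f l %.1f r %.1f'%(nr,l,rr),'camz',o[2].round(1),'z from width',round(z,1),'near edge at that z',onz(p,280,nr,z).round(1))
for a,b in(('ts2','w5'),('ts2','w8'),('w5','w8')):
    print(a,b,'tri near-left',tri(L[a][1],(res[a][1],res[a][0]),L[b][1],(res[b][1],res[b][0])),'right',tri(L[a][1],(res[a][2],res[a][0]),L[b][1],(res[b][2],res[b][0])))
```

```text
ts2 near row 196.9 l 249.3 r 300.2 camz 388.9 z from width 113.8 near edge at that z [631.  -48.7 113.8]
w5 near row 211.4 l 243.4 r 324.6 camz 355.1 z from width 185.2 near edge at that z [613.6 -48.6 185.2]
w6 near row 212.7 l 242.6 r 324.5 camz 352.1 z from width 184.1 near edge at that z [613.9 -48.6 184.1]
w7 near row 216.8 l 240.7 r 327.4 camz 344.2 z from width 185.9 near edge at that z [613.4 -48.6 185.9]
w8 near row 219.0 l 239.9 r 328.5 camz 340.2 z from width 185.7 near edge at that z [613.5 -48.6 185.7]
ts2 w5 tri near-left (array([610.9081602 , -69.82094537, 193.37999118]), np.float64(0.03187801138544342)) right (array([583.53411347, -39.80842139, 293.63696991]), np.float64(6.140536316898547))
ts2 w8 tri near-left (array([611.41180207, -70.15599147, 191.18461404]), np.float64(0.22921973528481254)) right (array([590.77562425, -36.99925861, 263.50053438]), np.float64(7.4820772087500576))
w5 w8 tri near-left (array([612.67179676, -70.74013234, 187.3728546 ]), np.float64(0.20398845860166107)) right (array([614.34582898, -21.07541473, 184.01825482]), np.float64(0.01545169009029412))
```

Call:
{"method": "play_rows", "body": {"steps": [{"dx": 0,"dy": 0,"dz": 0.3,"rx": 0,"ry": 0,"rz": 0},{"dx": 0,"dy": 0,"dz": 0.6,"rx": 0,"ry": 0,"rz": 0},{"dx": 0,"dy": 0,"dz": 0.9,"rx": 0,"ry": 0,"rz": 0},{"dx": 0,"dy": 0,"dz": 1.2,"rx": 0,"ry": 0,"rz": 0},{"dx": 0,"dy": 0,"dz": 1.5,"rx": 0,"ry": 0,"rz": 0},{"dx": 0,"dy": 0,"dz": 1.8,"rx": 0,"ry": 0,"rz": 0},{"dx": 0,"dy": 0,"dz": 2.1,"rx": 0,"ry": 0,"rz": 0},{"dx": 0,"dy": 0,"dz": 2.4,"rx": 0,"ry": 0,"rz": 0},{"dx": 0,"dy": 0,"dz": 2.7,"rx": 0,"ry": 0,"rz": 0},{"dx": 0,"dy": 0,"dz": 3,"rx": 0,"ry": 0,"rz": 0}]}}

```text
time: 24.85
position: [633.7, -47.9, 176.6]
ee_rot: [0.0, 0.006, 1.0, 0.0]
contact_force: [-0.3, 0.7, 0.8]
opening: 0.1
gripper_force: 0.5
```

Run:
```python
from h import *
import pickle
o=env.get_obs(); w=read_camera('wrist');p=camera_params('wrist'); pickle.dump((o,w,p),open('w9.pkl','wb'))
g=w.mean(2)
print('cols',list(range(244,330,4)))
for r in range(214,300,3): print(r,' '.join('%3d'%g[r:r+3,c:c+4].mean() for c in range(240,332,4)))
T=R.from_quat(np.r_[o['ee_rot'][1:],o['ee_rot'][0]]).as_matrix(); P=o['position']
for zz in(-20,-10,0,11): print(zz,[proj(p,P+T@[a,b,zz]).round(0).tolist() for a,b in((11,-8),(11,8),(-11,0))])
```

```text
cols [244, 248, 252, 256, 260, 264, 268, 272, 276, 280, 284, 288, 292, 296, 300, 304, 308, 312, 316, 320, 324, 328]
214  87  87  93 132 119  85  83  81 117 147 144 127 126 116  85 113 129 129 127 128  93  83  84
217  76  74  78 101  89  73  72  72  89 103  99  97  97  91  75  81  81  82  84  84  67  63  76
220 101 105 106 108 108 110 110 112 113 114 116 116 117 118 120 120 118 120 120 120  92  82  78
223 134 138 139 138 138 138 137 138 137 137 137 137 136 136 135 135 134 133 132 133 128 127 102
226 136 142 142 141 141 140 140 139 139 138 137 137 136 135 135 135 134 133 133 132 131 131 104
229 135 141 140 140 140 138 138 137 136 136 136 135 135 134 134 133 132 132 132 131 131 131 106
232 135 142 141 141 140 140 140 139 138 138 138 137 137 137 136 135 135 135 134 134 133 133 112
235 135 143 143 143 142 141 141 140 140 139 139 138 138 137 136 135 134 134 133 133 132 132 111
238 134 142 141 140 139 140 138 138 137 137 136 135 135 134 134 133 132 132 131 131 130 129 113
241 130 138 138 138 137 136 136 135 134 134 133 132 132 131 131 130 130 129 129 129 129 127  98
244 128 138 138 137 137 
[... 1308 characters left out ...]
 49  48  50
286  45  13   7  14  15  15  14  10  27  34  23  38  10  12  15  16  13  13   8  36  49  50  49
289  36   9   8  12  15  13  10  10   8  19  19  13   9  10  14  13  10   9  10  27  48  49  49
292  12   9   8   8   9   8   7   9   9  21  19  11   6   9  13  11  10   9  11  12  23  38  44
295  10  11   9  13  11  11   7  11   8  18  20  10  10  10  12   9  10   7   9  10   8  12  14
298   8  10  10  10  10   9   9  11  10  18  19   9  10   8  11  10   9  12   8   9  11  10  11
-20 [[266.0, 244.0], [297.0, 244.0], [282.0, 281.0]]
-10 [[267.0, 237.0], [296.0, 237.0], [282.0, 272.0]]
0 [[268.0, 230.0], [295.0, 230.0], [281.0, 264.0]]
11 [[269.0, 224.0], [294.0, 224.0], [281.0, 256.0]]
```

Run:
```python
from h import *
import pickle
for n in('w6','w9'):
    d=pickle.load(open(n+'.pkl','rb')); p=d[2]; print(n,d[0]['position'][2])
    r=238.3 if n=='w6' else 245.7
    for z in(165,170,176,187,198): print(z,onz(p,281,r,z).round(1), 'pad near',onz(p,281,212.7 if n=='w6' else 221,z).round(1),'far', onz(p,281,265.5 if n=='w6' else 277.5,z).round(1))
```

```text
w6 191.48248838197586
165 [638.4 -48.2 165. ] pad near [619.8 -48.  165. ] far [659.2 -48.4 165. ]
170 [636.3 -48.2 170. ] pad near [618.3 -48.  170. ] far [656.6 -48.4 170. ]
176 [633.9 -48.2 176. ] pad near [616.4 -48.  176. ] far [653.5 -48.4 176. ]
187 [629.4 -48.1 187. ] pad near [613. -48. 187.] far [647.8 -48.3 187. ]
198 [624.9 -48.1 198. ] pad near [609.6 -48.  198. ] far [642.1 -48.3 198. ]
w9 176.59121846785277
165 [637.5 -48.2 165. ] pad near [620.8 -48.  165. ] far [660.4 -48.5 165. ]
170 [635.3 -48.2 170. ] pad near [619.1 -48.  170. ] far [657.6 -48.5 170. ]
176 [632.7 -48.2 176. ] pad near [617. -48. 176.] far [654.2 -48.5 176. ]
187 [627.9 -48.2 187. ] pad near [613.3 -48.  187. ] far [647.9 -48.4 187. ]
198 [623.1 -48.2 198. ] pad near [609.5 -48.  198. ] far [641.6 -48.4 198. ]
```

Call:
{"method": "play_rows", "body": {"steps": [{"dx": 0,"dy": 0,"dz": 0.3,"rx": 0,"ry": 0,"rz": 0},{"dx": 0,"dy": 0,"dz": 0.6,"rx": 0,"ry": 0,"rz": 0},{"dx": 0,"dy": 0,"dz": 0.9,"rx": 0,"ry": 0,"rz": 0},{"dx": 0,"dy": 0,"dz": 1.2,"rx": 0,"ry": 0,"rz": 0},{"dx": 0,"dy": 0,"dz": 1.5,"rx": 0,"ry": 0,"rz": 0},{"dx": 0,"dy": 0,"dz": 1.8,"rx": 0,"ry": 0,"rz": 0},{"dx": 0,"dy": 0,"dz": 2.1,"rx": 0,"ry": 0,"rz": 0},{"dx": 0,"dy": 0,"dz": 2.4,"rx": 0,"ry": 0,"rz": 0},{"dx": 0,"dy": 0,"dz": 2.7,"rx": 0,"ry": 0,"rz": 0},{"dx": 0,"dy": 0,"dz": 3,"rx": 0,"ry": 0,"rz": 0}]}}

```text
time: 25.9
position: [634.2, -48.2, 175.8]
ee_rot: [0.001, 0.005, 1.0, -0.0]
contact_force: [-4.3, 0.0, 10.2]
opening: 0.1
gripper_force: 5.1
```

```bash
cat > pad.py <<'E'
from h import *
import pickle,sys
o=env.get_obs(); w=read_camera('wrist');p=camera_params('wrist'); pickle.dump((o,w,p),open(sys.argv[1]+'.pkl','wb'))
g=cv2.GaussianBlur(w.mean(2),(0,0),.7)
sub=lambda k,d:k+.5+(d[k+1]-d[k-1])/(2*(2*d[k]-d[k+1]-d[k-1]))
d=np.diff(g[195:255,250:262].mean(1)); nr=195+sub(np.argmax(d),d); r=int(nr+6)
d=np.diff(g[r-1:r+3].mean(0)); l=sub(230+np.argmax(d[230:256]),d); rr=sub(312+np.argmin(d[312:340]),d)
print(o['time'],o['position'].round(1),o['contact_force'].round(1),'near %.1f l %.1f r %.1f'%(nr,l,rr))
from scipy.optimize import brentq
z=brentq(lambda z:np.linalg.norm(onz(p,l,r+.5,z)-onz(p,rr,r+.5,z))-50,100,260); print('z',z,onz(p,(l+rr)/2,nr,z))
for r in range(232,262,3): print(r,' '.join('%3d'%w.mean(2)[r:r+3,c:c+4].mean() for c in range(248,320,4)))
E
python3 pad.py w10
```

```text
25.9 [634.2 -48.2 175.8] [-4.3  0.  10.2] near 220.8 l 238.9 r 329.4
z 185.51977090517045 [613.84718457 -46.51648777 185.51977091]
232 140 140 140 140 140 139 138 138 137 137 136 136 136 135 134 134 134 133
235 142 143 141 141 140 139 139 139 138 138 137 137 136 136 134 134 134 134
238 141 140 140 139 137 138 137 136 136 136 134 133 133 131 132 131 131 131
241 138 137 136 135 136 135 134 134 133 133 132 132 130 130 130 130 129 129
244 137 137 137 137 126 100  98  94  92  97  99 121 131 130 130 130 129 128
247 135 133 122 120 107  63  62  34  23  59  62  92 129 130 130 130 129 129
250 135 132  96  88  83  64  62  32  18  60  63  78 103 104 113 133 132 132
253  96  94  81  74  70  61  62  32  18  56  59  65  71  73  97 119 127 131
256  88  75  27  16  30  53  53  28  10  49  50  41  13  17  58  83 105 117
259  86  40  10   9  30  50  52  21  14  48  52  44  10   9  23  79  84  85
```

Call:
{"method": "play_rows", "body": {"steps": [{"dx": 0,"dy": 0,"dz": 0.3,"rx": 0,"ry": 0,"rz": 0},{"dx": 0,"dy": 0,"dz": 0.6,"rx": 0,"ry": 0,"rz": 0},{"dx": 0,"dy": 0,"dz": 0.9,"rx": 0,"ry": 0,"rz": 0},{"dx": 0,"dy": 0,"dz": 1.2,"rx": 0,"ry": 0,"rz": 0},{"dx": 0,"dy": 0,"dz": 1.5,"rx": 0,"ry": 0,"rz": 0},{"dx": 0,"dy": 0,"dz": 1.8,"rx": 0,"ry": 0,"rz": 0},{"dx": 0,"dy": 0,"dz": 2,"rx": 0,"ry": 0,"rz": 0},{"dx": 0,"dy": 0,"dz": 2,"rx": 0,"ry": 0,"rz": 0},{"dx": 0,"dy": 0,"dz": 2,"rx": 0,"ry": 0,"rz": 0},{"dx": 0,"dy": 0,"dz": 2,"rx": 0,"ry": 0,"rz": 0}]}}

```text
time: 26.95
position: [634.6, -48.4, 175.3]
ee_rot: [0.002, 0.006, 1.0, -0.001]
contact_force: [-5.7, 0.5, 13.5]
opening: -0.1
gripper_force: 6.7
```

```bash
python3 pad.py w11|head -2
```

```text
26.95 [634.6 -48.4 175.3] [-5.7  0.5 13.5] near 220.7 l 238.8 r 329.4
z 185.02629815181592 [614.20201266 -46.74862643 185.02629815]
```

Call:
{"method": "play_rows", "body": {"steps": [{"dx": 0,"dy": 0,"dz": 0.5,"rx": 0,"ry": 0,"rz": 0},{"dx": 0,"dy": 0,"dz": 1,"rx": 0,"ry": 0,"rz": 0},{"dx": 0,"dy": 0,"dz": 1.5,"rx": 0,"ry": 0,"rz": 0},{"dx": 0,"dy": 0,"dz": 2,"rx": 0,"ry": 0,"rz": 0},{"dx": 0,"dy": 0,"dz": 2.5,"rx": 0,"ry": 0,"rz": 0},{"dx": 0,"dy": 0,"dz": 3,"rx": 0,"ry": 0,"rz": 0},{"dx": 0,"dy": 0,"dz": 3,"rx": 0,"ry": 0,"rz": 0},{"dx": 0,"dy": 0,"dz": 3,"rx": 0,"ry": 0,"rz": 0},{"dx": 0,"dy": 0,"dz": 3,"rx": 0,"ry": 0,"rz": 0},{"dx": 0,"dy": 0,"dz": 3,"rx": 0,"ry": 0,"rz": 0}]}}

```text
time: 28.0
position: [635.6, -48.7, 172.9]
ee_rot: [0.003, 0.006, 1.0, -0.001]
contact_force: [-3.3, -0.9, 12.9]
opening: 0.1
gripper_force: 6.6
```

```bash
python3 pad.py w12|head -2
```

```text
28.0 [635.6 -48.7 172.9] [-3.3 -0.9 12.9] near 220.8 l 238.9 r 330.0
z 183.5085382041068 [614.84578857 -46.91134264 183.5085382 ]
```

Call:
{"method": "play_rows", "body": {"steps": [{"dx": 0,"dy": 0,"dz": 0.5,"rx": 0,"ry": 0,"rz": 0},{"dx": 0,"dy": 0,"dz": 1,"rx": 0,"ry": 0,"rz": 0},{"dx": 0,"dy": 0,"dz": 1.5,"rx": 0,"ry": 0,"rz": 0},{"dx": 0,"dy": 0,"dz": 2,"rx": 0,"ry": 0,"rz": 0},{"dx": 0,"dy": 0,"dz": 2.5,"rx": 0,"ry": 0,"rz": 0},{"dx": 0,"dy": 0,"dz": 3,"rx": 0,"ry": 0,"rz": 0},{"dx": 0,"dy": 0,"dz": 3,"rx": 0,"ry": 0,"rz": 0},{"dx": 0,"dy": 0,"dz": 3,"rx": 0,"ry": 0,"rz": 0},{"dx": 0,"dy": 0,"dz": 3,"rx": 0,"ry": 0,"rz": 0},{"dx": 0,"dy": 0,"dz": 3,"rx": 0,"ry": 0,"rz": 0}]}}

```text
time: 29.05
position: [635.5, -48.6, 168.7]
ee_rot: [0.003, 0.006, 1.0, -0.001]
contact_force: [-1.5, -1.3, 9.5]
opening: 0.3
gripper_force: 4.7
```

```bash
python3 pad.py w13|head -2
```

```text
29.05 [635.5 -48.6 168.7] [-1.5 -1.3  9.5] near 220.8 l 238.9 r 330.3
z 179.69086972574294 [614.62353113 -46.75317537 179.69086973]
```

Call:
{"method": "play_rows", "body": {"steps": [{"dx": 0,"dy": 0,"dz": 0.5,"rx": 0,"ry": 0,"rz": 0},{"dx": 0,"dy": 0,"dz": 1,"rx": 0,"ry": 0,"rz": 0},{"dx": 0,"dy": 0,"dz": 1.5,"rx": 0,"ry": 0,"rz": 0},{"dx": 0,"dy": 0,"dz": 2,"rx": 0,"ry": 0,"rz": 0},{"dx": 0,"dy": 0,"dz": 2.5,"rx": 0,"ry": 0,"rz": 0},{"dx": 0,"dy": 0,"dz": 3,"rx": 0,"ry": 0,"rz": 0},{"dx": 0,"dy": 0,"dz": 3,"rx": 0,"ry": 0,"rz": 0},{"dx": 0,"dy": 0,"dz": 3,"rx": 0,"ry": 0,"rz": 0},{"dx": 0,"dy": 0,"dz": 3,"rx": 0,"ry": 0,"rz": 0},{"dx": 0,"dy": 0,"dz": 3,"rx": 0,"ry": 0,"rz": 0}]}}

```text
time: 30.1
position: [635.4, -48.8, 165.0]
ee_rot: [0.003, 0.006, 1.0, -0.001]
contact_force: [0.5, -2.5, 7.6]
opening: -0.2
gripper_force: 3.7
```

```bash
python3 pad.py w14|head -2
```

```text
30.1 [635.4 -48.8 165. ] [ 0.5 -2.5  7.6] near 220.8 l 239.0 r 329.9
z 175.2461375155823 [614.84165499 -46.92716076 175.24613752]
```

Call:
{"method": "play_rows", "body": {"steps": [{"dx": 0,"dy": 0,"dz": 0.5,"rx": 0,"ry": 0,"rz": 0},{"dx": 0,"dy": 0,"dz": 1,"rx": 0,"ry": 0,"rz": 0},{"dx": 0,"dy": 0,"dz": 1.5,"rx": 0,"ry": 0,"rz": 0},{"dx": 0,"dy": 0,"dz": 2,"rx": 0,"ry": 0,"rz": 0},{"dx": 0,"dy": 0,"dz": 2.5,"rx": 0,"ry": 0,"rz": 0},{"dx": 0,"dy": 0,"dz": 3,"rx": 0,"ry": 0,"rz": 0},{"dx": 0,"dy": 0,"dz": 3,"rx": 0,"ry": 0,"rz": 0},{"dx": 0,"dy": 0,"dz": 3,"rx": 0,"ry": 0,"rz": 0},{"dx": 0,"dy": 0,"dz": 3,"rx": 0,"ry": 0,"rz": 0},{"dx": 0,"dy": 0,"dz": 3,"rx": 0,"ry": 0,"rz": 0}]}}

```text
time: 31.15
position: [635.6, -48.9, 164.6]
ee_rot: [0.003, 0.006, 1.0, -0.001]
contact_force: [-4.5, -0.9, 16.4]
opening: 0.3
gripper_force: 8.1
```

```bash
python3 pad.py w15|head -2
```

```text
31.15 [635.6 -48.9 164.6] [-4.5 -0.9 16.4] near 220.7 l 238.9 r 330.4
z 175.83772250060554 [614.67901325 -46.92593407 175.8377225 ]
```

Call:
{"method": "play_rows", "body": {"steps": [{"dx": 0,"dy": 0,"dz": 0.5,"rx": 0,"ry": 0,"rz": 0},{"dx": 0,"dy": 0,"dz": 1,"rx": 0,"ry": 0,"rz": 0},{"dx": 0,"dy": 0,"dz": 1.5,"rx": 0,"ry": 0,"rz": 0},{"dx": 0,"dy": 0,"dz": 2,"rx": 0,"ry": 0,"rz": 0},{"dx": 0,"dy": 0,"dz": 2.5,"rx": 0,"ry": 0,"rz": 0},{"dx": 0,"dy": 0,"dz": 3,"rx": 0,"ry": 0,"rz": 0},{"dx": 0,"dy": 0,"dz": 3,"rx": 0,"ry": 0,"rz": 0},{"dx": 0,"dy": 0,"dz": 3,"rx": 0,"ry": 0,"rz": 0},{"dx": 0,"dy": 0,"dz": 3,"rx": 0,"ry": 0,"rz": 0},{"dx": 0,"dy": 0,"dz": 3,"rx": 0,"ry": 0,"rz": 0}]}}

```text
time: 32.2
position: [635.8, -49.0, 164.3]
ee_rot: [0.003, 0.006, 1.0, -0.001]
contact_force: [-9.5, -0.6, 25.2]
opening: 0.2
gripper_force: 12.8
```

Call:
{"method": "play_rows", "body": {"steps": [{"dx": 0,"dy": 0,"dz": -5,"rx": 0,"ry": 0,"rz": 0},{"dx": 0,"dy": 0,"dz": -10,"rx": 0,"ry": 0,"rz": 0},{"dx": 0,"dy": 0,"dz": -16,"rx": 0,"ry": 0,"rz": 0},{"dx": 0,"dy": 0,"dz": -25,"rx": 0,"ry": 0,"rz": 0},{"dx": 0,"dy": 0,"dz": -38,"rx": 0,"ry": 0,"rz": 0},{"dx": 0,"dy": 0,"dz": -52,"rx": 0,"ry": 0,"rz": 0},{"dx": 0,"dy": 0,"dz": -62,"rx": 0,"ry": 0,"rz": 0},{"dx": 0,"dy": 0,"dz": -68,"rx": 0,"ry": 0,"rz": 0},{"dx": 0,"dy": 0,"dz": -70,"rx": 0,"ry": 0,"rz": 0},{"dx": 0,"dy": 0,"dz": -70,"rx": 0,"ry": 0,"rz": 0}]}}

```text
time: 33.2
position: [633.7, -47.9, 226.8]
ee_rot: [0.0, 0.006, 1.0, -0.0]
contact_force: [0.1, -1.0, -0.3]
opening: 0.1
gripper_force: 0.0
```

Run:
```python
from h import *
import pickle
o=env.get_obs();w=read_camera('wrist');p=camera_params('wrist');pickle.dump((o,w,p),open('w16.pkl','wb'))
print(o['time'],o['position'],o['contact_force'])
t=pickle.load(open('ts2.pkl','rb'))
for nm,im,q in(('before',t[0],t[1]),('now',w,p)):
    g=cv2.GaussianBlur(im.mean(2),(0,0),.7)
    print(nm,'cam',(-cam(q)[1].T@cam(q)[2]).round(1))
    d=np.diff(g[180:225,252:262].mean(1)); nr=180+np.argmax(d)+.5; r=int(nr)+8
    row=np.diff(g[r-1:r+2].mean(0)); print(' pad near',nr,'edges',[(int(k),int(row[k])) for k in np.argsort(-abs(row[225:345]))[:8]+225])
    print(' pin rows',[(r,' '.join('%3d'%g[r,c] for c in range(196,246,3))) for r in range(0,44,4)])
    hh=np.array([1,-.01,0]);yy=np.array([.01,1,0]);zz=np.array([0,0,1.])
    for up in(0,10):
        O=np.array([650-95,-48.2,105+up]); print(up,[proj(q,O+a*hh+b*yy+c*zz).round(1).tolist() for a,b,c in[(-69,-42,46),(61,-25,80),(61,25,80)]])
```

```text
33.2 [633.67300226 -47.94198682 226.75796143] [ 0.05133266 -1.00572427 -0.3190448 ]
before cam [562.4 -47.9 388.9]
 pad near 196.5 edges [(249, 17), (243, -16), (328, 15), (248, 14), (242, -13), (250, 12), (311, -11), (329, 11)]
 pin rows [(0, '129 128 128 128 129 127 128 128 128 128 130 129 130 129 130 131 130'), (4, '128 127 127 128 127 127 129 128 128 129 128 128 129 130 129 129 131'), (8, '129 129 129 129 130 129 130 130 130 131 132 131 132 131 132 133 133'), (12, '128 129 128 128 129 129 130 132 139 143 142 136 133 132 132 133 134'), (16, '129 130 130 129 130 130 131 143 147 145 145 145 136 132 133 132 133'), (20, '131 131 131 130 131 131 132 143 149 147 146 145 126 133 132 133 133'), (24, '130 131 132 131 132 132 133 132 144 147 146 138  85 140 145 144 143'), (28, '128 128 128 127 129 128 130 125  79  86  83  55  50 132 147 148 147'), (32, '131 131 130 130 130 132 130 132 101  49  47  45  46 110 149 147 148'), (36, '128 128 130 129 129 129 130 130 123  65  50  47  60 116 149 148 148'), (40, '130 131 130 130 131 131 131 131 130 103  51  50  53  61  69  70  70')]
0 [[220.4, 12.4]
[... 480 characters left out ...]
29 128 128 130 129 130 131 130 131 133 132 133 133 133 132'), (16, '129 129 130 130 130 130 130 130 132 142 145 144 135 133 133 133 132'), (20, '131 131 131 132 132 131 132 133 143 149 148 148 147 136 134 133 135'), (24, '131 131 131 132 131 132 132 134 146 150 150 149 149 129 136 135 136'), (28, '127 127 128 128 128 129 130 130 135 149 149 150 135  82 144 150 149'), (32, '131 130 131 131 132 133 132 131 129  93  96  89  57  50 132 152 152'), (36, '129 128 129 130 128 130 129 129 130 115  55  48  45  47 114 151 152'), (40, '130 130 130 131 130 131 131 131 132 131  89  51  50  71 104 143 144')]
0 [[219.9, 12.1], [244.9, 202.0], [314.4, 201.8]]
10 [[216.9, 6.6], [243.2, 205.7], [316.0, 205.6]]
```

The force peaked and fell, then hit a hard stop after about 11 mm of travel, and the image shows the hanger has dropped. It is home. The fingertips touched about 20 mm later than expected, so I'll allow for that at the stick. Next is the jog box.

Call:
{"method": "play_rows", "body": {"steps": [{"dx": 5,"dy": -8,"dz": 0,"rx": 0,"ry": 0,"rz": 0},{"dx": 16,"dy": -36,"dz": 0,"rx": 0,"ry": 0,"rz": -1.5},{"dx": 30,"dy": -72,"dz": 0,"rx": 0,"ry": 0,"rz": -4},{"dx": 43,"dy": -110,"dz": 0,"rx": 0,"ry": 0,"rz": -6.5},{"dx": 56,"dy": -148,"dz": 0,"rx": 0,"ry": 0,"rz": -9},{"dx": 69,"dy": -185,"dz": 0,"rx": 0,"ry": 0,"rz": -11.5},{"dx": 80,"dy": -215,"dz": 0,"rx": 0,"ry": 0,"rz": -14},{"dx": 88,"dy": -234,"dz": 0,"rx": 0,"ry": 0,"rz": -15.5},{"dx": 91,"dy": -241,"dz": 0,"rx": 0,"ry": 0,"rz": -15.7},{"dx": 91,"dy": -241,"dz": 0,"rx": 0,"ry": 0,"rz": -15.7}], "claw": 0.9}}

```text
time: 34.25
position: [539.2, -288.6, 226.0]
ee_rot: [-0.0, -0.13, 0.992, 0.0]
contact_force: [0.1, 0.7, 0.0]
opening: 76.8
gripper_force: 0.0
```

Run:
```python
from h import *
import pickle
o=env.get_obs();w=read_camera('wrist');p=camera_params('wrist');t=read_camera('top');pickle.dump((o,w,p,t),open('w17.pkl','wb'))
print(o['time'],o['position'],o['ee_rot'],o['opening'])
for X in([482,-303,55],[482,-303,155],[482+65,-303,55]): print(X,proj(p,X).round(0))
g=w.mean(2)
print('    ',' '.join('%3d'%c for c in range(120,440,10)))
for r in range(0,270,8): print('%3d '%r,' '.join('%3d'%g[r:r+8,c:c+10].mean() for c in range(120,440,10)))
```

```text
34.25 [ 539.2245232  -288.57863236  225.9505824 ] [-3.11443600e-04 -1.30013966e-01  9.91512043e-01  3.75539979e-04] 76.83281019794896
[482, -303, 55] [281. 135.]
[482, -303, 155] [281. 140.]
[547, -303, 55] [266. 190.]
     120 130 140 150 160 170 180 190 200 210 220 230 240 250 260 270 280 290 300 310 320 330 340 350 360 370 380 390 400 410 420 430
  0  158 141 132 131 131 130 131 133 133 133 132 130 129 129 130 130 130 129 128 128 128 128 129 129 129 131 131 132 133 133 132 131
  8  176 176 151 124 131 132 132 132 132 133 133 133 131 130 130 130 131 130 131 131 130 129 128 128 129 130 130 131 133 132 132 132
 16  176 177 141 109 131 131 131 132 133 133 133 133 133 132 131 131 131 131 131 130 130 131 132 131 129 129 130 131 131 131 131 130
 24  177 177 130 114 131 131 132 132 132 132 132 133 133 134 133 132 130 130 130 131 131 131 129 130 132 132 132 131 130 130 130 130
 32  177 177 119 121 128 128 130 132 133 133 132 132 132 133 132 133 133 132 130 130 130 130 131 131 129 130 131 133 133 132 130 129
 40  177 177 110 128 130 130 129 129 130 132 134 135 134 132 132 132 133 133 133 13
[... 3073 characters left out ...]
115 131 130 129 129 129 130 131 122
232  101 130 130 131 132 134 134 133 133  93  86  86  85  84  84  84  88 106  87 111  87  86 110 132 131 129 129 128 128 128 130 105
240  102 132 132 131 130 131 132 135 126  87  86  86  86  86  86  84 108 132 116  87  85 112 131 132 131 130 128 128 128 129 128  95
248  105 132 132 132 132 131 128 116 124  90  89  88  86  86  86  86 103 115  86  86 117 134 134 128 115 125 116 114 127 128 116 106
256  110 132 132 132 131 130  91  36  65  88  90  89  86  87  87  87  86  86  87 118 133 133 134 104  29  83  92 124 112 112  94 121
264  120 132 131 131 122  56  58  11  53  96  94  89  86  86  88  86  85  88 121 133 133 133 134  95   8  55  50  80 116 134 115 102
```

Run:
```python
from h import *
import pickle
o,w,p,t=pickle.load(open('w17.pkl','rb'))
g=cv2.GaussianBlur(w.mean(2),(0,0),.8)
def sub(d,lo,hi,s):
    k=lo+np.argmax(s*d[lo:hi]); return k+.5
L=[(sub(np.diff(g[r]),212,240,-1),r) for r in range(84,186,4)]
Rr=[(sub(np.diff(g[r]),318,345,1),r) for r in range(84,134,4)]
Tp=[(c,sub(np.diff(g[:,c]),60,90,-1)) for c in range(232,322,6)]
B=[(c,sub(np.diff(g[:,c]),182,202,1)) for c in list(range(232,256,3))+list(range(296,322,4))]
f=lambda a,ax:np.polyfit([q[ax] for q in a],[q[1-ax] for q in a],1)
l,r,tp,b=f(L,1),f(Rr,1),f(Tp,0),f(B,0)
def X(v,h): # v: x=a*y+b ; h: y=a*x+b
    y=(h[0]*v[1]+h[1])/(1-h[0]*v[0]); return v[0]*y+v[1],y
cs=[X(l,tp),X(r,tp),X(r,b),X(l,b)]; print(np.round(cs,1))
W=np.array([onz(p,*c,55)[:2] for c in cs]); print(W.round(1),'centre',W.mean(0).round(1))
for i in range(4): d=W[(i+1)%4]-W[i]; print(np.linalg.norm(d).round(1),np.degrees(np.arctan2(d[1],d[0])).round(1))
m=((g<50)).astype('uint8'); m[:, :240]=0; m[:,302:]=0; m[:100]=0; m[170:]=0
n,_,st,c=cv2.connectedComponentsWithStats(m); print(st.tolist(),c.round(1))
cc=c[1+np.argmax(st[1:,4])]
for z in(125,145,155): print('stick',z,onz(p,*cc,z).round(1))
T=R.from_quat(np.r_[o['ee_rot'][1:],o['ee_rot'][0]]).as_matrix(); print(T[:2,:2].round(3))
# top view stick
```

```text
[[225.4  76.5]
 [337.1  76.5]
 [331.2 194.8]
 [231.2 193.8]]
[[ 439.5 -374.5]
 [ 409.2 -261.1]
 [ 532.7 -227.9]
 [ 561.9 -341.8]] centre [ 485.8 -301.3]
117.4 105.0
127.9 15.0
117.5 -75.6
126.7 -165.0
[[0, 0, 560, 420, 233338], [259, 115, 43, 54, 1862]] [[279.5 210.1]
 [280.1 140.5]]
stick 125 [ 484.4 -303.1  125. ]
stick 145 [ 483.4 -303.4  145. ]
stick 155 [ 482.9 -303.6  155. ]
[[-0.966 -0.258]
 [-0.258  0.966]]
```

Call:
{"method": "play_rows", "body": {"steps": [{"dx": 8,"dy": 0,"dz": 2,"rx": 0,"ry": 0,"rz": 0},{"dx": 25,"dy": 0.5,"dz": 8,"rx": 0,"ry": 0,"rz": 0},{"dx": 43,"dy": 0.7,"dz": 15,"rx": 0,"ry": 0,"rz": 0},{"dx": 54,"dy": 0.7,"dz": 25,"rx": 0,"ry": 0,"rz": 0},{"dx": 56.4,"dy": 0.7,"dz": 40,"rx": 0,"ry": 0,"rz": 0},{"dx": 56.4,"dy": 0.7,"dz": 62,"rx": 0,"ry": 0,"rz": 0},{"dx": 56.4,"dy": 0.7,"dz": 87,"rx": 0,"ry": 0,"rz": 0},{"dx": 56.4,"dy": 0.7,"dz": 110,"rx": 0,"ry": 0,"rz": 0},{"dx": 56.4,"dy": 0.7,"dz": 124,"rx": 0,"ry": 0,"rz": 0},{"dx": 56.4,"dy": 0.7,"dz": 128,"rx": 0,"ry": 0,"rz": 0}]}}

```text
time: 35.35
position: [484.3, -300.6, 95.7]
ee_rot: [-0.001, -0.131, 0.991, 0.002]
contact_force: [-0.5, -0.0, -1.5]
opening: 76.6
gripper_force: 0.0
```

Call:
{"method": "play_rows", "body": {"steps": [{"dx": 0,"dy": 0,"dz": 0,"rx": 0,"ry": 0,"rz": 0},{"dx": 0,"dy": 0,"dz": 0,"rx": 0,"ry": 0,"rz": 0},{"dx": 0,"dy": 0,"dz": 0,"rx": 0,"ry": 0,"rz": 0},{"dx": 0,"dy": 0,"dz": 0,"rx": 0,"ry": 0,"rz": 0},{"dx": 0,"dy": 0,"dz": 0,"rx": 0,"ry": 0,"rz": 0},{"dx": 0,"dy": 0,"dz": 0,"rx": 0,"ry": 0,"rz": 0},{"dx": 0,"dy": 0,"dz": 0,"rx": 0,"ry": 0,"rz": 0},{"dx": 0,"dy": 0,"dz": 0,"rx": 0,"ry": 0,"rz": 0},{"dx": 0,"dy": 0,"dz": 0,"rx": 0,"ry": 0,"rz": 0},{"dx": 0,"dy": 0,"dz": 0,"rx": 0,"ry": 0,"rz": 0}], "claw": 0, "force": 40}}

```text
time: 36.35
position: [486.2, -302.5, 100.2]
ee_rot: [0.001, -0.131, 0.991, -0.001]
contact_force: [-0.1, 1.4, 5.3]
opening: 29.7
gripper_force: 39.6
```

Call:
{"method": "play_rows", "body": {"steps": [{"dx": -2.5,"dy": 0,"dz": 0,"rx": 0,"ry": 0,"rz": 0},{"dx": -6.6,"dy": 0,"dz": 0.3,"rx": 0,"ry": 0,"rz": 0},{"dx": -11.4,"dy": 0,"dz": 0.8,"rx": 0,"ry": 0,"rz": 0},{"dx": -16.3,"dy": 0,"dz": 1.6,"rx": 0,"ry": 0,"rz": 0},{"dx": -21,"dy": 0,"dz": 2.8,"rx": 0,"ry": 0,"rz": 0},{"dx": -25,"dy": 0,"dz": 3.9,"rx": 0,"ry": 0,"rz": 0},{"dx": -29,"dy": 0,"dz": 5.3,"rx": 0,"ry": 0,"rz": 0},{"dx": -32,"dy": 0,"dz": 6.5,"rx": 0,"ry": 0,"rz": 0},{"dx": -33.5,"dy": 0,"dz": 7,"rx": 0,"ry": 0,"rz": 0},{"dx": -35,"dy": 0,"dz": 7.3,"rx": 0,"ry": 0,"rz": 0}]}}

```text
time: 37.35
position: [518.9, -294.3, 93.3]
ee_rot: [-0.001, -0.131, 0.991, -0.001]
contact_force: [-5.3, -2.2, 7.8]
opening: 29.9
gripper_force: 40.7
```

Run:
```python
from h import *
import pickle
s=read_camera('scene');ps=camera_params('scene');pickle.dump((s,ps),open('s18.pkl','wb'))
o=env.get_obs(); print(o['position'],o['contact_force'],o['gripper_force'])
s0=pickle.load(open('i0.pkl','rb'))['scene'][0]
# carriage edge motion: plate top corners at 228 vs 253
for z in(228,253): print(z,proj(ps,[656,-88,z]).round(1),proj(ps,[656,-8,z]).round(1))
for nm,im in(('before',s0),('now',s)):
    g=cv2.GaussianBlur(im.mean(2),(0,0),.6)
    print(nm)
    for r in range(228,256,2): print(r,' '.join('%3d'%g[r,c] for c in range(258,312,3)))
```

```text
[ 519.08159356 -294.24776444   93.25859378] [-4.86842906 -1.22550633  8.95023679] 40.761403888463974
228 [266.2 238.3] [297.5 245.3]
253 [266.1 231.8] [297.9 238.9]
before
228 132 133 132 131 132 131 132 132 133 134 134 135 135 134 135 136 135 136
230 132 133 133 133 132 133 132 132 133 133 134 134 136 136 137 137 137 136
232 133 130 133 132 133 133 135 134 135 134 135 135 134 137 137 138 138 138
234 131 131 133 132 133 134 133 136 135 135 137 136 137 137 137 138 137 138
236 133 132 132 131 132 132 133 135 135 136 137 137 137 137 138 139 140 138
238 134 134 133 134 135 134 131 133 133 135 136 137 137 138 138 138 139 139
240 134 134 133 119 120 130 134 136 134 134 136 134 136 137 136 138 138 138
242 134 132 132  90  79  92 110 125 131 137 136 135 137 136 137 137 137 138
244 133 133 125  75  72  74  78  84  95 113 126 136 136 134 137 136 136 136
246 133 132  86  49  64  70  72  78  77  76  83  99 116 123 135 137 136 135
248 133 123  48  31  37  44  59  97 103  82  74  75 102 113 134 133 134 135
250 134 108  34  29  30  32  31  51  75  68  65  72 107 108 132 135 134 134
252 132  88  31 
[... 503 characters left out ...]
 152 153 154 152
238  95  98 127  83  81  82  85  96 112 129 142 148 150 152 152 152 154 154
240  96 102 120  75  81  83  81  84  84  85  98 114 132 143 152 152 154 153
242  96 112 107  77  82  83  83 127 117  93  82  82 107 127 150 151 152 151
244 104 126  84  73  81  84  81 116 140 114  81  83 112 117 150 150 151 150
246 134 136  58  56  71  77  76  84  94  92  81  84 120 110 148 151 149 151
248 146 117  38  36  43  49  61  78 106  86  80  89 118 110 149 149 150 149
250 142  83  34  35  31  32  37  47  81  70  72  96 106 111 147 148 150 148
252 142  60  32  37  32  35  35  35  37  37  43 100  90 111 147 147 147 148
254 140  51  36  35  34  35  30  36  36  34  38 105  76  94 128 135 143 146
```

The scene camera shows the carriage top edge about 6 pixels higher, so the lift is up. I'll push slightly further and hold.

Call:
{"method": "play_rows", "body": {"steps": [{"dx": -1,"dy": 0,"dz": 0,"rx": 0,"ry": 0,"rz": 0},{"dx": -2,"dy": 0,"dz": 0.5,"rx": 0,"ry": 0,"rz": 0},{"dx": -2,"dy": 0,"dz": 0.5,"rx": 0,"ry": 0,"rz": 0},{"dx": -2,"dy": 0,"dz": 0.5,"rx": 0,"ry": 0,"rz": 0},{"dx": -2,"dy": 0,"dz": 0.5,"rx": 0,"ry": 0,"rz": 0},{"dx": -2,"dy": 0,"dz": 0.5,"rx": 0,"ry": 0,"rz": 0},{"dx": -2,"dy": 0,"dz": 0.5,"rx": 0,"ry": 0,"rz": 0},{"dx": -2,"dy": 0,"dz": 0.5,"rx": 0,"ry": 0,"rz": 0},{"dx": -2,"dy": 0,"dz": 0.5,"rx": 0,"ry": 0,"rz": 0},{"dx": -2,"dy": 0,"dz": 0.5,"rx": 0,"ry": 0,"rz": 0}]}}

```text
time: 38.4
position: [520.6, -293.8, 92.6]
ee_rot: [-0.001, -0.131, 0.991, -0.001]
contact_force: [-5.8, -0.4, 8.5]
opening: 30.0
gripper_force: 40.7
```

Call:
{"method": "play_rows", "body": {"steps": [{"dx": 0,"dy": 0,"dz": 0,"rx": 0,"ry": 0,"rz": 0},{"dx": 0,"dy": 0,"dz": 0,"rx": 0,"ry": 0,"rz": 0},{"dx": 0,"dy": 0,"dz": 0,"rx": 0,"ry": 0,"rz": 0},{"dx": 0,"dy": 0,"dz": 0,"rx": 0,"ry": 0,"rz": 0},{"dx": 0,"dy": 0,"dz": 0,"rx": 0,"ry": 0,"rz": 0},{"dx": 0,"dy": 0,"dz": 0,"rx": 0,"ry": 0,"rz": 0},{"dx": 0,"dy": 0,"dz": 0,"rx": 0,"ry": 0,"rz": 0},{"dx": 0,"dy": 0,"dz": 0,"rx": 0,"ry": 0,"rz": 0},{"dx": 0,"dy": 0,"dz": 0,"rx": 0,"ry": 0,"rz": 0},{"dx": 0,"dy": 0,"dz": 0,"rx": 0,"ry": 0,"rz": 0}]}}

```text
time: 39.4
position: [520.6, -293.8, 92.6]
ee_rot: [-0.001, -0.131, 0.991, -0.001]
contact_force: [-5.6, -1.0, 8.1]
opening: 30.0
gripper_force: 40.7
```

Run:
```python
from h import *
import pickle
s=read_camera('scene');t=read_camera('top');pickle.dump((s,t),open('s19.pkl','wb'))
o=env.get_obs(); print(o['time'],o['position'],o['contact_force'])
g=cv2.GaussianBlur(s.mean(2),(0,0),.6)
for r in range(228,256,2): print(r,' '.join('%3d'%g[r,c] for c in range(258,312,3)))
```

```text
39.5 [ 520.60923156 -293.77438088   92.63035122] [-6.04039914 -1.46570458  6.95253036]
228  97  94  95  97  96  94  96  96  96  99 138 134  95 141 150 151 148 139
230  94  96  97 102  98  96  97  96  96 105 146 121 120 151 152 153 152 151
232  95  97 101 134 128 116 105 103  99 119 149 102 137 151 152 153 152 153
234  96  97 110 130 133 141 140 138 126 142 145  98 146 152 152 153 153 153
236  96  96 117  92  91 102 118 134 144 149 146 120 148 152 154 155 154 153
238  98  98 125  80  81  81  83  90 104 123 137 146 147 149 153 153 154 153
240  98 103 117  77  82  82  80  90  86  84  92 104 125 139 151 152 152 152
242  95 112  97  74  82  82  83 129 124  92  81  82 107 122 150 151 152 151
244 100 125  81  73  82  81  79 107 131 107  81  82 114 115 150 150 150 151
246 126 128  56  56  73  78  76  83  93  86  80  83 120 108 149 150 149 150
248 145 114  39  34  42  50  58  79 114  85  82  89 117 108 149 149 149 149
250 142  79  35  32  33  37  36  48  82  69  73  98 106 112 149 149 149 149
252 142  61  35  33  32  34  33  31  37  38  45 102  88 113 146 146 147 148
254 140  51  36  36  34  33  33  32  33  34  37 107  76  95 128 133 143 146
```

Call:
{"method": "play_rows", "body": {"steps": [{"dx": -1,"dy": 0,"dz": 0.4,"rx": 0,"ry": 0,"rz": 0},{"dx": -2,"dy": 0,"dz": 0.8,"rx": 0,"ry": 0,"rz": 0},{"dx": -3,"dy": 0,"dz": 1.2,"rx": 0,"ry": 0,"rz": 0},{"dx": -3.5,"dy": 0,"dz": 1.5,"rx": 0,"ry": 0,"rz": 0},{"dx": -3.5,"dy": 0,"dz": 1.5,"rx": 0,"ry": 0,"rz": 0},{"dx": -3.5,"dy": 0,"dz": 1.5,"rx": 0,"ry": 0,"rz": 0},{"dx": -3.5,"dy": 0,"dz": 1.5,"rx": 0,"ry": 0,"rz": 0},{"dx": -3.5,"dy": 0,"dz": 1.5,"rx": 0,"ry": 0,"rz": 0},{"dx": -3.5,"dy": 0,"dz": 1.5,"rx": 0,"ry": 0,"rz": 0},{"dx": -3.5,"dy": 0,"dz": 1.5,"rx": 0,"ry": 0,"rz": 0}]}}

```text
time: 40.5
position: [523.7, -293.0, 91.2]
ee_rot: [-0.001, -0.131, 0.991, -0.001]
contact_force: [-7.4, -0.7, 8.6]
opening: 29.7
gripper_force: 40.8
```

Call:
{"method": "play_rows", "body": {"steps": [{"dx": 0,"dy": 0,"dz": 0,"rx": 0,"ry": 0,"rz": 0},{"dx": 0,"dy": 0,"dz": 0,"rx": 0,"ry": 0,"rz": 0},{"dx": 0,"dy": 0,"dz": 0,"rx": 0,"ry": 0,"rz": 0},{"dx": 0,"dy": 0,"dz": 0,"rx": 0,"ry": 0,"rz": 0},{"dx": 0,"dy": 0,"dz": 0,"rx": 0,"ry": 0,"rz": 0},{"dx": 0,"dy": 0,"dz": 0,"rx": 0,"ry": 0,"rz": 0},{"dx": 0,"dy": 0,"dz": 0,"rx": 0,"ry": 0,"rz": 0},{"dx": 0,"dy": 0,"dz": 0,"rx": 0,"ry": 0,"rz": 0},{"dx": 0,"dy": 0,"dz": 0,"rx": 0,"ry": 0,"rz": 0},{"dx": 0,"dy": 0,"dz": 0,"rx": 0,"ry": 0,"rz": 0}]}}

```text
time: 41.5
position: [523.7, -293.0, 91.2]
ee_rot: [-0.001, -0.131, 0.991, -0.001]
contact_force: [-6.4, -1.6, 9.5]
opening: 29.9
gripper_force: 40.8
```

Call:
{"method": "play_rows", "body": {"steps": [{"dx": 2,"dy": 0,"dz": -0.8,"rx": 0,"ry": 0,"rz": 0},{"dx": 6,"dy": 0,"dz": -2.5,"rx": 0,"ry": 0,"rz": 0},{"dx": 11,"dy": 0,"dz": -4.3,"rx": 0,"ry": 0,"rz": 0},{"dx": 16,"dy": 0,"dz": -5.9,"rx": 0,"ry": 0,"rz": 0},{"dx": 21.5,"dy": 0,"dz": -7.3,"rx": 0,"ry": 0,"rz": 0},{"dx": 27,"dy": 0,"dz": -8.3,"rx": 0,"ry": 0,"rz": 0},{"dx": 32,"dy": 0,"dz": -8.9,"rx": 0,"ry": 0,"rz": 0},{"dx": 36.5,"dy": 0,"dz": -9.2,"rx": 0,"ry": 0,"rz": 0},{"dx": 39.5,"dy": 0,"dz": -9.3,"rx": 0,"ry": 0,"rz": 0},{"dx": 40.5,"dy": 0,"dz": -9.3,"rx": 0,"ry": 0,"rz": 0}]}}

```text
time: 42.5
position: [486.5, -302.0, 99.2]
ee_rot: [0.002, -0.131, 0.991, -0.0]
contact_force: [4.9, 0.6, 3.8]
opening: 29.8
gripper_force: 40.0
```

Call:
{"method": "play_rows", "body": {"steps": [{"dx": 0,"dy": 0,"dz": 0,"rx": 0,"ry": 0,"rz": 0},{"dx": 0,"dy": 0,"dz": 0,"rx": 0,"ry": 0,"rz": 0},{"dx": 0,"dy": 0,"dz": 0,"rx": 0,"ry": 0,"rz": 0},{"dx": 0,"dy": 0,"dz": 0,"rx": 0,"ry": 0,"rz": 0},{"dx": 0,"dy": 0,"dz": 0,"rx": 0,"ry": 0,"rz": 0},{"dx": 0,"dy": 0,"dz": -10,"rx": 0,"ry": 0,"rz": 0},{"dx": 0,"dy": 0,"dz": -30,"rx": 0,"ry": 0,"rz": 0},{"dx": 0,"dy": 0,"dz": -60,"rx": 0,"ry": 0,"rz": 0},{"dx": 0,"dy": 0,"dz": -95,"rx": 0,"ry": 0,"rz": 0},{"dx": 0,"dy": 0,"dz": -120,"rx": 0,"ry": 0,"rz": 0}], "claw": 0.9}}

```text
time: 43.5
position: [485.9, -302.4, 222.1]
ee_rot: [0.001, -0.131, 0.991, -0.001]
contact_force: [0.3, -1.1, -0.6]
opening: 76.4
gripper_force: 0.0
```

Call:
{"method": "play_rows", "body": {"steps": [{"dx": 0,"dy": 0,"dz": -10,"rx": 0,"ry": 0,"rz": 0},{"dx": 0,"dy": 0,"dz": -15,"rx": 0,"ry": 0,"rz": 0},{"dx": 0,"dy": 0,"dz": -15,"rx": 0,"ry": 0,"rz": 0},{"dx": 0,"dy": 0,"dz": -15,"rx": 0,"ry": 0,"rz": 0},{"dx": 0,"dy": 0,"dz": -15,"rx": 0,"ry": 0,"rz": 0},{"dx": 0,"dy": 0,"dz": -15,"rx": 0,"ry": 0,"rz": 0},{"dx": 0,"dy": 0,"dz": -15,"rx": 0,"ry": 0,"rz": 0},{"dx": 0,"dy": 0,"dz": -15,"rx": 0,"ry": 0,"rz": 0},{"dx": 0,"dy": 0,"dz": -15,"rx": 0,"ry": 0,"rz": 0},{"dx": 0,"dy": 0,"dz": -15,"rx": 0,"ry": 0,"rz": 0}]}}

```text
time: 44.5
position: [485.4, -301.9, 233.5]
ee_rot: [0.0, -0.131, 0.991, -0.0]
contact_force: [-0.5, 0.2, -1.0]
opening: 76.6
gripper_force: 0.0
```

Run:
```python
from h import *
import pickle
s=read_camera('scene');s2=pickle.load(open('ts2.pkl','rb'))[2];w6=pickle.load(open('w6.pkl','rb'))[3];s0=pickle.load(open('i0.pkl','rb'))['scene'][0];pickle.dump(s,open('s20.pkl','wb'))
o=env.get_obs(); print(o['time'],o['position'],o['contact_force'],o['opening'])
for nm,im in(('start',s0),('now',s),('up',pickle.load(open('s19.pkl','rb'))[0])):
    g=cv2.GaussianBlur(im.mean(2),(0,0),.6); print(nm,'carriage',' '.join('%3d'%g[r,267] for r in range(228,256,2)),'| stick row202', ' '.join('%3d'%g[202,c] for c in range(200,228,2)),'| hanger pad', ' '.join('%3d'%g[r,284] for r in range(222,244,2)))
```

```text
44.55 [ 485.3494212  -301.92947707  233.57380143] [-0.04667899 -0.79181156  0.16310583] 77.0195812036281
start carriage 131 133 132 132 131 134 119  90  75  49  31  29  33  28 | stick row202 118 116 115 113  81  23  15  19  26  85 118 118 118 116 | hanger pad 135 132 133 134 134 135 136 135 135 135 135
now carriage  94  94  93  92  99 130 126  96  80  57  33  35  35  34 | stick row202 127 125 125 122  88  30  16  21  32  92 126 127 127 126 | hanger pad 102  93  87  92 102 134 146 147 145 144 144
up carriage  97 102 134 130  92  80  77  74  73  56  34  32  33  36 | stick row202  25  28  62 112 112  97  93  56  30  26  31  29  27  38 | hanger pad  96  96  96  96  99 108 138 148 116  84 104
```

```bash
python3 -c "
from station import env
print(env.hand_in())"
```

```text
the job is handed in; nothing more can be done
None
```

I hooked the hanger into the slot and pressed it to a hard stop, held the stick at or near its stop for about four seconds with the lift up, then let it back; the lift was down and the stick upright when I handed in at 44.6 s, but the hand-in gave no verdict and "fully home" rests on the press forces, not a direct height reading.

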